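# Pack the keyed parts trays and close the carton

### The arm

A 6-joint arm with a two-finger parallel gripper is mounted at the origin on the work surface. World frame = base frame: x ahead of the robot, y to its left, z up, the work surface at z = 0. Lengths are in m, angles in rad, forces in N, time in s.
With the tool pointing down it reaches from about 0.35 to 0.975 m from the base axis. Payload 4.9 kg.
Tool frame: the origin (TCP) lies at the very end of the fingers, on their centre line; the grasp point (between the pads) lies 19 mm behind it (ctrl.pinch_z is the distance from the TCP to the grasp point, in m); z points along the fingers, y is the direction in which the jaws open and shut (so a half turn about z gives the same grasp; the last joint's range is limited). The gripper opens to 85 mm and grips with 20 to 120 N. Pads are 22 mm wide; open, the fingers measure 114 mm over their backs; the gripper's body (76 mm by 85 mm) begins 54 mm behind the grasp point. The pads swing forward as they close: fully open they stand 13 mm farther back than shut.
Start: joints at [1.121, 0.053, 1.613, -0, 1.476, -0.119], TCP at [0.203, 0.591, 0.231] pointing down, gripper open.
Joint ranges: [-3.01, 3.01], [-1.01, 2.22], [0.06, 2.58], [-1.02, 4.17], [0.09, 2.62], [-3.14, 3.14]. Speed limits (rad/s): [2.57, 2.57, 3.14, 3.14, 3.14, 3.14].

### API

Orientations are given as a rotation vector (axis times angle).
In Python, from station import ctrl gives the robot as it stands.
- The arm moves only by the tool carry_out, never from a script. Its argument "series" is a list of rows, each a list of 7 numbers: the shift along the world's x, y, z each as a share of 0.025 m, from -1 to 1, then the turn, a rotation vector about the world's x, y, z each as a share of 0.1 rad, from -1 to 1, then the opening, from 0 (shut) to 1 (fully open). A call has 1 to 12 rows; each row shifts and turns the commanded pose from where the row before left it; what a row does not reach is not made up. A row lasts 1/10 s, in which the tool goes at most 50 mm and 8.59 degrees, less where a joint would pass 70% of its speed; a pose out of reach is approached as far as the arm can. A call with a number of a shift or a turn outside -1 to 1 is refused whole. A call with a gripper value outside its range is refused whole. The fingers move at their own pace and stop on an object; "grip_force" is the grip in N (left out, the last holds). Time passes only in rows, so rows that do not move let the fingers close. It gives the time, the measured TCP pose, the force and the opening at its end, in the units of the state.
- ctrl.get_obs(): the state, without advancing time (a new reading comes with each control period).
- ctrl.get_image(name): name is "scene" or "top" or "wrist"; returns a dict with "frame" (384x512x3 uint8, blue, green, red), "fx", "fy", "cx", "cy" (pixels), "R" (3x3) and "t" (3): a world point X has camera coordinates R X + t; the wrist camera has in their place "hand_eye" (4x4, takes a point from camera to tool coordinates, whose origin is the TCP and whose axes are the flange's). Camera axes: x right, y down, z forward; pixel columns grow to the right and rows downward; lengths in m; the calibration is good to about 2 mm. A picture is of the moment at which its call begins: read the wrist's pose just before it. There is no depth.
- ctrl.finish_job(): hands the job in, once; it reports no verdict.
Trained networks look in a picture, given as the dict that the camera call returned (one of the last four; its "shot" number tells which), for a name from the list of things; names that differ only in an ending like _2 or _b are one class to them, and where a whole thing is asked for, a point or a joint stands for the part that bears it (a point fixed in the world has none). Each returns a list of dicts, best first, with "p" (0 to 1); they miss things now and then, are a little off and sometimes report something else, mostly with a low value. They report only what shows in the picture. A call takes as long as a camera call. They do not tell look-alikes from the thing itself.
- ctrl.trace(picture, name): "mask" (384x512 bool, what is visible of it) and "rect" ([left, top, width, height] as shares, 0 to 1, of the picture: columns of its width, rows of its height, round what is visible of it).
- ctrl.mark_of(picture, name): "position" ([column, row] as shares, 0 to 1, of the picture: columns of its width, rows of its height: a listed point, or the origin of a listed thing).
The state is a dict: "t": time; "q": joint angles; "dq": joint speeds; "effort": joint torques, N m; "tool_pos": TCP position; "tool_rot": TCP orientation; "contact_force": force on the tool from outside, world axes, zero at the start; "wrist_torque": the same for the moment, N m; "opening": finger opening in m.
Only numpy, scipy, OpenCV 4.12 (cv2) and the standard library are available. Lean on these libraries where they do the work, as an engineer would, in place of code of your own. Each camera call takes 0.05 s, during which the arm holds its last target.

### The job

Pack every parts tray on the bench into the open carton for the service van: stack them in the two bays, at most two high, each pressed fully home with the T-notch underneath over the T-key below it. When all are in, fold down the two end flaps, and only then the two long flaps over them, until all four lie flat; leave the other things on the bench where they are.

Things in the scene. Friction and masses are not known exactly. Their poses are not given: they have to be found in the camera images.
- tray_green: Green parts tray, 100 x 90 x 34 mm, 0.28 kg, with a black T-key 24 mm high standing on its lid (58 overall). Origin: centre of its underside; z up. T: stem along x, x -25 to 25, y -8 to 8 mm; cross-bar at the +x end, x 25 to 39, y -20 to 20. Sides upright for 16 mm, a pointed ridge above. Grip the stem at x = 0, fingers closing along y. T-notch in the underside: see bay_left. Loose; may be absent.
- tray_blue: Blue parts tray, 100 x 90 x 34 mm, 0.28 kg, with a black T-key 24 mm high standing on its lid (58 overall). Origin: centre of its underside; z up. T: stem along x, x -25 to 25, y -8 to 8 mm; cross-bar at the +x end, x 25 to 39, y -20 to 20. Sides upright for 16 mm, a pointed ridge above. Grip the stem at x = 0, fingers closing along y. T-notch in the underside: see bay_left. Loose; may be absent.
- tray_orange: Orange parts tray, 100 x 90 x 34 mm, 0.28 kg, with a black T-key 24 mm high standing on its lid (58 overall). Origin: centre of its underside; z up. T: stem along x, x -25 to 25, y -8 to 8 mm; cross-bar at the +x end, x 25 to 39, y -20 to 20. Sides upright for 16 mm, a pointed ridge above. Grip the stem at x = 0, fingers closing along y. T-notch in the underside: see bay_left. Loose; may be absent.
- tray_grey: Grey parts tray, 100 x 90 x 34 mm, 0.28 kg, with a black T-key 24 mm high standing on its lid (58 overall). Origin: centre of its underside; z up. T: stem along x, x -25 to 25, y -8 to 8 mm; cross-bar at the +x end, x 25 to 39, y -20 to 20. Sides upright for 16 mm, a pointed ridge above. Grip the stem at x = 0, fingers closing along y. T-notch in the underside: see bay_left. Loose; may be absent.
- carton: Open cardboard carton fixed to the bench, outside 134 (x) x 224 (y) x 104 mm high, walls 4 mm. Origin: centre of its underside, z up. Its grey floor board (top at 6 mm) carries two yellow T-keys, the same shape and direction (cross-bar to carton +x) as on the trays: two bays, each for a stack of at most two trays. A full stack ends 6 mm below the rim.
- bay_left (a point): left bay: on the floor board under the middle of the key's stem, carton (0, 51, 6) mm, axes as the carton's. A seated tray's origin is 0 (lower) or 34 mm (upper) above it, its x along carton +x. The trays' T-notch is 26 mm deep: stem 20 wide, x -34 to 23; cross-bar x 23 to 41, y -30 to 30 mm: fits one way round only, 2 mm play a side; the ridges guide it in.
- bay_right (a point): right bay, likewise, at carton (0, -51, 6) mm
- end_flap_left (a joint): angle in rad of the carton's end flap at its +y end: 0 closed (level, inward), 1.57 upright, stop at 2.7; starts folded out, 1.9 to 2.3. 60 mm from hinge to free edge, 118 mm wide, 3 thick. Hinge line at y = +112 mm in the carton's frame, 106 mm above the bench. Stiff hinge (0.03 N m): stays where it is left; push it over and down with closed fingers, under 5 N.
- end_flap_right (a joint): angle in rad of the carton's end flap at its -y end: 0 closed (level, inward), 1.57 upright, stop at 2.7; starts folded out, 1.9 to 2.3. 60 mm from hinge to free edge, 118 mm wide, 3 thick. Hinge line at y = -112 mm in the carton's frame, 106 mm above the bench. Stiff hinge (0.03 N m): stays where it is left; push it over and down with closed fingers, under 5 N.
- long_flap_far (a joint): angle in rad of the carton's long flap on its +x side: 0 closed (level, inward), 1.57 upright, stop at 2.7; starts folded out, 1.9 to 2.3. 65 mm from hinge to free edge, 216 mm wide, 3 thick. Hinge line at x = +67 mm in the carton's frame, 110 mm above the bench. Stiff hinge (0.03 N m): stays where it is left; push it over and down with closed fingers, under 5 N.
- long_flap_near (a joint): angle in rad of the carton's long flap on its -x side: 0 closed (level, inward), 1.57 upright, stop at 2.7; starts folded out, 1.9 to 2.3. 65 mm from hinge to free edge, 216 mm wide, 3 thick. Hinge line at x = -67 mm in the carton's frame, 110 mm above the bench. Stiff hinge (0.03 N m): stays where it is left; push it over and down with closed fingers, under 5 N.
- end_flap_left_edge (a point): middle of the free edge of end flap left, which a paler strip marks
- end_flap_right_edge (a point): middle of the free edge of end flap right, which a paler strip marks
- long_flap_far_edge (a point): middle of the free edge of long flap far, which a paler strip marks
- long_flap_near_edge (a point): middle of the free edge of long flap near, which a paler strip marks
- spool: bystander: black empty spool standing, 68 mm across, 50 mm high; origin at its underside
- tee_fitting: bystander: black and grey pipe tee lying, 90 x 63 mm, 36 mm high; origin at its underside
- steel_cover: bystander: bare metal cover, 90 x 120 x 50 mm; origin at its underside
- red_cap: bystander: red round cap, 48 mm across, 22 mm high; origin at its underside
- grease_jar: bystander: closed jar, 64 mm across, 80 mm high; origin at its underside
- small_carton: bystander: white closed box, 100 x 80 x 60 mm; origin at its underside
- spanner: bystander: steel spanner lying flat, 180 mm long; origin at its underside
There are look-alikes about, which are no part of the job. There is more than one size of the tray_blue; the job needs the smaller.

How it is judged:
By the outcome, as a careful person would: the job done as asked, in the order asked, and still so for the second after the job is handed in, with the robot touching nothing.
Of tray_green, tray_blue, tray_orange, tray_grey only 3 to 4 are there at a start; the rules pass over those that are not, and their reading is None.
At some moment in a run one of tray_green, tray_blue, tray_orange, tray_grey may be knocked a few centimetres aside while the robot is not near it.
Once in a run the grip may slacken for a moment while it holds something.
It also fails if it takes over 210 s, if anything falls off the work surface, if the arm or the gripper's body presses on something with over 40 N, if the wrist force passes 120 N, or if a joint passes its speed limit or range.

## Working session

There is one attempt and no reset: what is moved stays moved. The work goes in short steps, Python scripts to look and compute and a tool call to move; the robot and the scene stay as the last step left them, time stands still between calls to the robot, and variables do not carry over. Pictures are saved under pics/ and viewed, and the job is handed in when it is done.

Besides the shell and the picture viewer there is one more tool, called after "Call:" in YAML: its name, and indented under it one key for each argument. carry_out: Moves the arm, as the interface text tells. Shift numbers are shares of 0.025 m and turn numbers shares of 0.1 rad, none past 1 either way. Its arguments: {"type":"object","properties":{"series":{"type":"array"},"grip_force":{"type":"number"}},"required":["series"]}

```bash
ls; mkdir -p pics; cat > h.py <<'E'
import numpy as np, cv2, sys
from station import ctrl
def shot(name,fn=None,s=1.5):
    im=ctrl.get_image(name)
    if fn: cv2.imwrite('pics/'+fn,cv2.resize(im['frame'],None,fx=s,fy=s))
    return im
E
python3 - <<'E'
from h import *
o=ctrl.get_obs();print(o)
for n in('scene','top','wrist'):
    im=shot(n,n+'0.png')
    print(n,{k:im[k] for k in im if k!='frame'})
E
```

```text
pics
{'t': 0.0, 'q': array([ 1.12101464e+00,  5.33513191e-02,  1.61430475e+00, -2.91926482e-05,
        1.47603472e+00, -1.18985106e-01]), 'dq': array([ 1.94710667e-04, -1.09333964e-03,  6.88461870e-04, -1.29631958e-03,
        3.37938658e-04,  4.18542135e-05]), 'effort': array([ 2.21002258e-03, -3.93668354e+01, -3.70181465e+01, -3.21413415e-05,
        6.87009029e-03,  2.86960915e-05]), 'tool_pos': array([0.20271691, 0.5905366 , 0.23006006]), 'tool_rot': array([-0.51715124, -3.09816491,  0.0031756 ]), 'contact_force': array([-1.06674238, -0.27116542, -0.64625049]), 'wrist_torque': array([0.02182885, 0.02396485, 0.01545366]), 'opening': 0.0853393450897197}
scene {'fx': 372.0261014787082, 'fy': 372.0261014787082, 'cx': 260.22353096878777, 'cy': 190.06024773412946, 'R': array([[-0.90383842,  0.4274056 ,  0.02001428],
       [ 0.29593905,  0.65823887, -0.6922006 ],
       [-0.30902459, -0.61971449, -0.72142758]]), 't': array([ 0.49445162, -0.05408505,  1.21845943]), 'shot': 1}
top {'fx': 438.40977323634354, 'fy': 438.40977323634354, 'cx': 262.1012304495175, 'cy': 190.85558267215222, 'R': array([[-6.30082758e-03, -9.99980150e-01, -1.89499044e-06],
       [-9.87372958e-01,  6.22169023e-03, -1.58290659e-01],
       [ 1.58287528e-01, -9.95491085e-04, -9.87392560e-01]]), 't': array([-0.01452921,  0.53084704,  1.20763053]), 'shot': 2}
wrist {'fx': 291.502586554973, 'fy': 291.502586554973, 'cx': 255.94887152061233, 'cy': 188.30321238727467, 'hand_eye': array([[ 1.16846862e-04, -9.59137569e-01, -2.82940118e-01,
         7.11561962e-02],
       [ 9.99999775e-01,  2.98936462e-04, -6.00389781e-04,
         2.76389049e-05],
       [ 6.60437512e-04, -2.82939985e-01,  9.59137388e-01,
        -1.43469184e-01],
       [ 0.00000000e+00,  0.00000000e+00,  0.00000000e+00,
         1.00000000e+00]]), 'shot': 3}
```

View pics/top0.png

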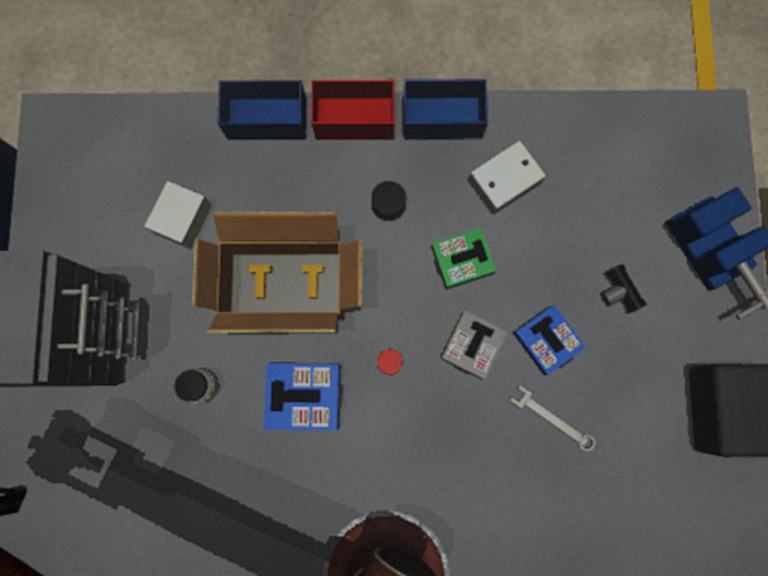

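View pics/scene0.png

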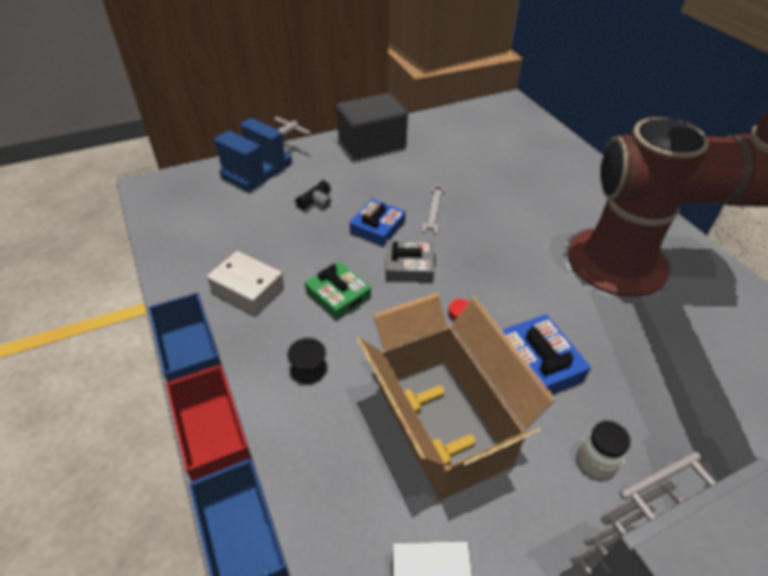

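View pics/wrist0.png

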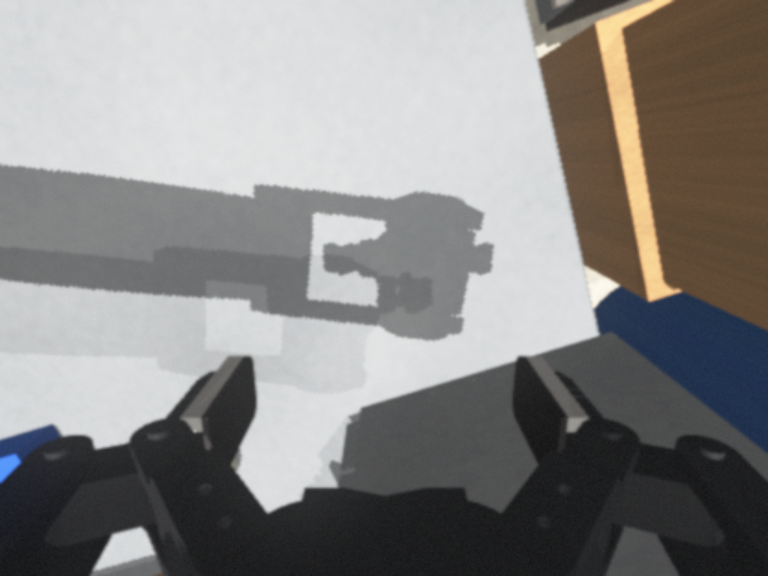

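```bash
cat >> h.py <<'E'
from scipy.spatial.transform import Rotation as Rn
from scipy.optimize import minimize
def cam(im,o=None):
    """returns R,t world->cam, K"""
    K=np.array([[im['fx'],0,im['cx']],[0,im['fy'],im['cy']],[0,0,1]])
    if 'R' in im: return im['R'],im['t'],K
    T=np.eye(4);T[:3,:3]=Rn.from_rotvec(o['tool_rot']).as_matrix();T[:3,3]=o['tool_pos']
    W=np.linalg.inv(T@im['hand_eye']);return W[:3,:3],W[:3,3],K
def proj(P,c):
    R,t,K=c;q=(np.asarray(P)@R.T+t)@K.T;return q[:,:2]/q[:,2:]
def back(uv,z,c):
    R,t,K=c;uv=np.atleast_2d(uv);d=np.c_[uv,np.ones(len(uv))]@np.linalg.inv(K).T@R
    C=-R.T@t;s=(z-C[2])/d[:,2];return C+d*s[:,None]
def tf(P,x,y,z,a):
    P=np.array(P,float);c,s=np.cos(a),np.sin(a)
    return np.c_[x+c*P[:,0]-s*P[:,1],y+s*P[:,0]+c*P[:,1],z+P[:,2]]
T2=np.array([[-25,-8],[25,-8],[25,-20],[39,-20],[39,20],[25,20],[25,8],[-25,8]])/1000.
BOX=np.array([[sx*.05,sy*.045,z] for sx in(-1,1) for sy in(-1,1) for z in(0,.034)])
def wimg(fn=None,s=1.5):
    o=ctrl.get_obs();im=shot('wrist',fn,s);return im,cam(im,o),o
def rend(x,y,a,z,c,shape=(384,512),ss=4):
    m=np.zeros((shape[0],shape[1]),np.uint8)
    h=cv2.convexHull((proj(tf(BOX,x,y,z,a),c)*16).astype(np.int32))
    cv2.fillPoly(m,[h],1,shift=4);return m
def rendT(x,y,a,z,c,z0,z1,shape=(384,512)):
    m=np.zeros(shape,np.uint8)
    lo=proj(tf(np.c_[T2,np.full(8,z0)],x,y,z,a),c);hi=proj(tf(np.c_[T2,np.full(8,z1)],x,y,z,a),c)
    for P in(lo,hi): cv2.fillPoly(m,[(P*16).astype(np.int32)],1,shift=4)
    for i in range(8):
        j=(i+1)%8;cv2.fillConvexPoly(m,(np.array([lo[i],lo[j],hi[j],hi[i]])*16).astype(np.int32),1,shift=4)
    return m
def iou(a,b): return (a&b).sum()/max(1,(a|b).sum())
def fitmask(m,f,x0):
    m=m.astype(np.uint8);best=None
    g=lambda p:-iou(cv2.GaussianBlur(m*255,(0,0),.8)>127, f(*p)>0)
    for da in x0[2]:
        r=minimize(g,[x0[0],x0[1],da],method='Nelder-Mead',options=dict(initial_simplex=[[x0[0],x0[1],da],[x0[0]+.01,x0[1],da],[x0[0],x0[1]+.01,da],[x0[0],x0[1],da+.2]],xatol=1e-4,fatol=1e-4,maxiter=200))
        if best is None or r.fun<best.fun:best=r
    return best.x,-best.fun
def fittray(im,c,mask,z=0.):
    """box fit on mask, then T direction by dark pixels"""
    ys,xs=np.nonzero(mask);X=back([xs.mean(),ys.mean()],z+.02,c)[0]
    p,s=fitmask(mask,lambda x,y,a:rend(x,y,a,z,c),(X[0],X[1],np.arange(4)*np.pi/4))
    g=im['frame'].astype(int).max(2);full=cv2.dilate(mask.astype(np.uint8),np.ones((3,3)))
    dark=((g<45)&(full>0)).astype(np.uint8)
    res=[]
    for k in range(4):
        a=p[2]+k*np.pi/2
        res.append((iou(dark,rendT(p[0],p[1],a,z,c,.034,.050)),a))
    b=max(res);a=(b[1]+np.pi)%(2*np.pi)-np.pi
    return p[0],p[1],a,s,b[0]
E
python3 - <<'E'
from h import *
im=shot('top');c=cam(im)
for n in['tray_green','tray_blue','tray_orange','tray_grey','carton']:
    for d in ctrl.trace(im,n)[:3]:
        if d['p']<.2: continue
        m=d['mask'];ys,xs=np.nonzero(m)
        print(n,round(d['p'],2),[xs.min(),xs.max(),ys.min(),ys.max()],m.sum(), np.round(fittray(im,c,m),3) if n!='carton' else '')
f=im['frame'].astype(int);yel=((f[...,0]<70)&(f[...,2]>140)&(f[...,1]>100)).astype(np.uint8)
n,l,st,cc=cv2.connectedComponentsWithStats(yel)
for i in range(1,n):
    if st[i,4]>60 and st[i,1]>100:
        X=back(cc[i],.03,c)[0];print(st[i],X)
        print(fitmask(l==i,lambda x,y,a:rendT(x,y,a,.006,c,0,.018),(X[0],X[1],[0,-.3,.3])))
E
```

```text
tray_green 0.66 [np.int64(295), np.int64(337), np.int64(207), np.int64(252)] 1204 [ 0.422 -0.169 -0.5    0.974  0.65 ]
tray_green 0.57 [np.int64(288), np.int64(330), np.int64(152), np.int64(191)] 1151 [ 0.591 -0.155 -1.238  0.959  0.601]
tray_blue 0.88 [np.int64(176), np.int64(227), np.int64(241), np.int64(286)] 2181 [0.327 0.154 1.675 0.607 0.489]
tray_blue 0.59 [np.int64(344), np.int64(389), np.int64(203), np.int64(249)] 1224 [ 0.431 -0.315  0.596  0.956  0.608]
tray_grey 0.64 [np.int64(295), np.int64(337), np.int64(208), np.int64(252)] 1195 [ 0.421 -0.171 -0.456  0.966  0.682]
carton 0.73 [np.int64(248), np.int64(270), np.int64(120), np.int64(146)] 491 
carton 0.68 [np.int64(129), np.int64(241), np.int64(140), np.int64(221)] 7975 
[166 177  14  21 135] [0.5521896  0.24008887 0.03      ]
(array([0.54097416, 0.24176007, 0.02017649]), np.float64(0.6303317535545023))
[201 177  14  21 137] [0.55115264 0.13830934 0.03      ]
(array([ 0.54072186,  0.13956137, -0.00417453]), np.float64(0.6570048309178744))
```

Call:
carry_out:
  series:
    - [0.48,-0.93,0.3,0,0,-0.28,1]
    - [0.48,-0.93,0.3,0,0,-0.28,1]
    - [0.48,-0.93,0.3,0,0,-0.28,1]
    - [0.48,-0.93,0.3,0,0,-0.28,1]
    - [0.48,-0.93,0.3,0,0,-0.28,1]
    - [0.48,-0.93,0.3,0,0,-0.28,1]
    - [0.48,-0.93,0.3,0,0,-0.28,1]
    - [0.48,-0.93,0.3,0,0,-0.28,1]
    - [0.48,-0.93,0,0,0,-0.28,1]
    - [0.48,-0.93,0,0,0,-0.28,1]
    - [0.48,-0.93,0,0,0,-0.28,1]
    - [0.48,-0.93,0,0,0,-0.28,1]

```text
t: 1.65
tool_pos: [0.3473, 0.3111, 0.2915]
tool_rot: [1.03, 2.968, 0.001]
contact_force: [0.3, 0.4, 0.2]
opening: 0.0855
```

Call:
carry_out:
  series:
    - [0.48,-0.93,0,0,0,-0.28,1]
    - [0.48,-0.93,0,0,0,-0.28,1]
    - [0.48,-0.93,0,0,0,-0.28,1]
    - [0.48,-0.93,0,0,0,-0.28,1]
    - [0.48,-0.93,0,0,0,-0.28,1]
    - [0.48,-0.93,0,0,0,-0.28,1]
    - [0.48,-0.93,0,0,0,-0.28,1]
    - [0.48,-0.93,0,0,0,-0.28,1]
    - [0.48,-0.93,0,0,0,-0.28,1]
    - [0.48,-0.93,0,0,0,-0.28,1]
    - [0.48,-0.93,0,0,0,-0.28,1]
    - [0.48,-0.93,0,0,0,-0.28,1]

```text
t: 2.85
tool_pos: [0.4914, 0.0321, 0.2915]
tool_rot: [1.512, 2.754, 0.0]
contact_force: [0.7, 0.2, 0.7]
opening: 0.0856
```

Call:
carry_out:
  series:
    - [0.48,-0.93,-0.3,0,0,-0.28,1]
    - [0.48,-0.93,-0.3,0,0,-0.28,1]
    - [0.48,-0.93,-0.3,0,0,-0.28,1]
    - [0.48,-0.93,-0.3,0,0,-0.28,1]
    - [0.48,-0.93,-0.3,0,0,-0.28,1]
    - [0.48,-0.93,-0.3,0,0,-0.28,1]
    - [0.48,-0.93,-0.3,0,0,-0.28,1]
    - [0.48,-0.93,-0.3,0,0,-0.28,1]
    - [0,0,0,0,0,0,1]
    - [0,0,0,0,0,0,1]

```text
t: 3.85
tool_pos: [0.5868, -0.153, 0.2309]
tool_rot: [-1.808, -2.567, -0.0]
contact_force: [-0.5, 0.6, 0.2]
opening: 0.0857
```

```bash
cat >> h.py <<'E'
def st():
    o=ctrl.get_obs();R=Rn.from_rotvec(o['tool_rot']).as_matrix()
    psi=np.arctan2(R[1,0],R[0,0])%(2*np.pi)
    print('t %.1f pos %s psi %.3f zax %s F %s open %.4f q6 %.2f'%(o['t'],np.round(o['tool_pos'],4),psi,np.round(R[:,2],3),np.round(o['contact_force'],1),o['opening'],o['q'][5]))
    return o,psi
def seetray(name,fn,z=0.):
    im,c,o=wimg();v=cv2.resize(im['frame'],None,fx=1.5,fy=1.5);st()
    for d in ctrl.trace(im,name)[:3]:
        if d['p']<.2 or d['mask'].sum()<800: continue
        r=fittray(im,c,d['mask'],z);print(name,round(d['p'],2),d['mask'].sum(),np.round(r,4))
        for P in(np.c_[T2,np.full(8,.05)],tf(BOX,0,0,0,0)[[1,3,7,5]]):
            q=proj(tf(P,r[0],r[1],z,r[2]),c)*1.5
            cv2.polylines(v,[q.astype(np.int32)],True,(255,0,255),1)
    cv2.imwrite('pics/'+fn,v)
E
python3 -c "
from h import *
seetray('tray_green','w1.png')"
```

```text
t 3.9 pos [ 0.5869 -0.1525  0.2315] psi 1.915 zax [-0.  0. -1.] F [1.1 0.1 0.5] open 0.0851 q6 -0.72
tray_green 0.87 6413 [ 0.5919 -0.1538 -1.2606  0.9756  0.0231]
```

View pics/w1.png

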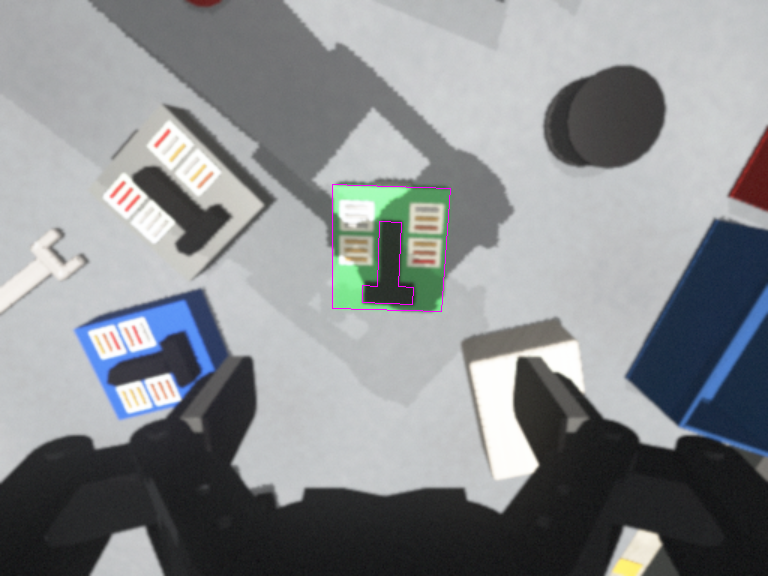

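Call:
carry_out:
  series:
    - [0.2,-0.05,-1,0,0,-0.34,0.7]
    - [0,0,-1,0,0,0,0.7]
    - [0,0,-1,0,0,0,0.7]
    - [0,0,-1,0,0,0,0.7]
    - [0,0,-1,0,0,0,0.7]
    - [0,0,-1,0,0,0,0.7]
    - [0,0,-1,0,0,0,0.7]
    - [0,0,-0.74,0,0,0,0.7]
    - [0,0,0,0,0,0,0.7]

```text
t: 4.85
tool_pos: [0.5897, -0.1523, 0.0351]
tool_rot: [-1.847, -2.535, 0.002]
contact_force: [-0.4, -0.3, 0.1]
opening: 0.0596
```

```bash
python3 -c "
from h import *
st();wimg('w2.png')"
```

```text
t 4.8 pos [ 0.5897 -0.1523  0.0351] psi 1.882 zax [-0.005  0.002 -1.   ] F [-0.4 -0.3  0.1] open 0.0596 q6 -0.69
```

View pics/w2.png

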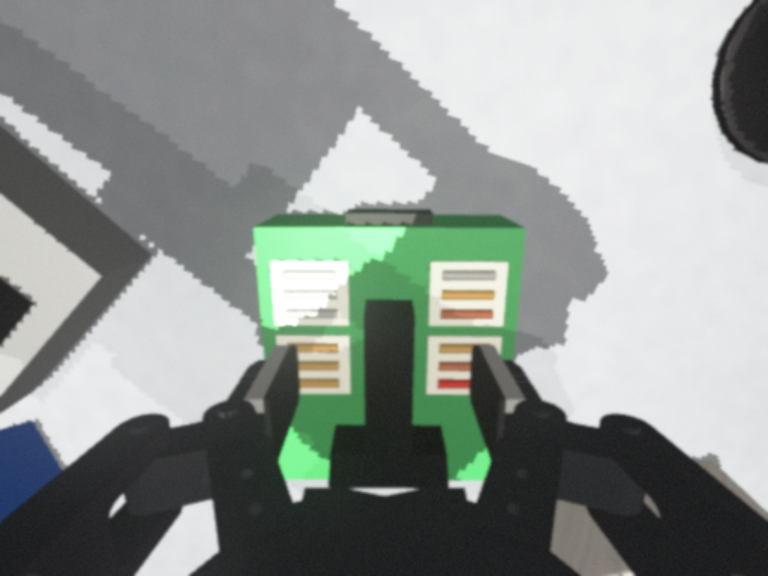

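Call:
carry_out:
  series:
    - [0.08,-0.06,0.08,0,0,0,0.7]
    - [0,0,0,0,0,0,0]
    - [0,0,0,0,0,0,0]
    - [0,0,0,0,0,0,0]
    - [0,0,0,0,0,0,0]
    - [0,0,0,0,0,0,0]
    - [0,0,0,0,0,0,0]
  grip_force: 70

```text
t: 5.6
tool_pos: [0.5943, -0.1561, 0.0412]
tool_rot: [1.851, 2.537, -0.001]
contact_force: [-2.4, -0.1, 6.0]
opening: 0.0138
```

Call:
carry_out:
  series:
    - [0,0,0.4,0,0,0,0]
    - [0,0,1,0,0,0,0]
    - [0,0,1,0,0,0,0]
    - [0,0,1,0,0,0,0]
    - [0,0,0,0,0,0,0]

```text
t: 6.1
tool_pos: [0.5964, -0.1565, 0.1292]
tool_rot: [1.847, 2.532, 0.003]
contact_force: [0.8, -0.8, -3.1]
opening: 0.0135
```

```bash
python3 -c "
from h import *
st();wimg('w3.png')"
```

```text
t 6.1 pos [ 0.5964 -0.1565  0.1292] psi 1.881 zax [ 0.007 -0.003 -1.   ] F [ 0.8 -0.8 -3.1] open 0.0135 q6 -0.69
```

View pics/w3.png

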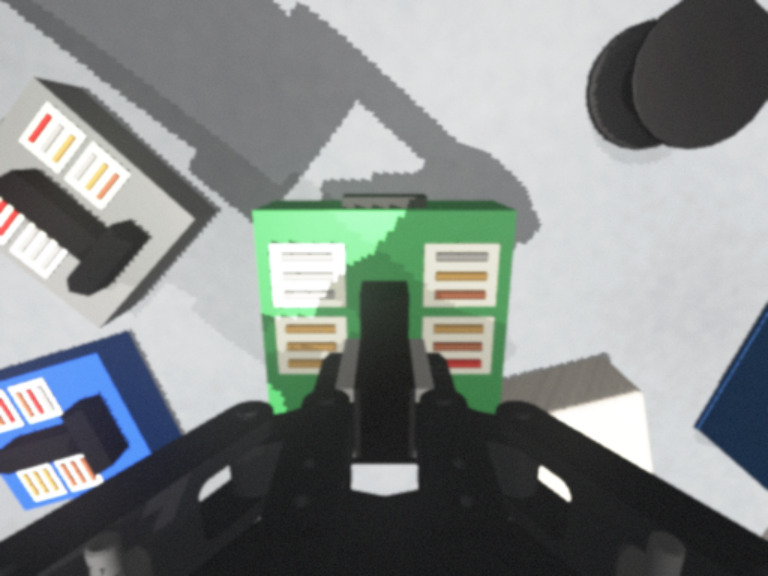

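```bash
python3 -c "
from h import *
seetray('tray_green','w4.png',.1292-.039)"
```

```text
t 6.2 pos [ 0.5938 -0.1555  0.1245] psi 1.881 zax [ 0.  0. -1.] F [-0.3 -0.3 -3.6] open 0.0140 q6 -0.69
tray_green 0.6 21831 [ 0.5943 -0.1514 -1.2647  0.7266  0.437 ]
```

View pics/w4.png

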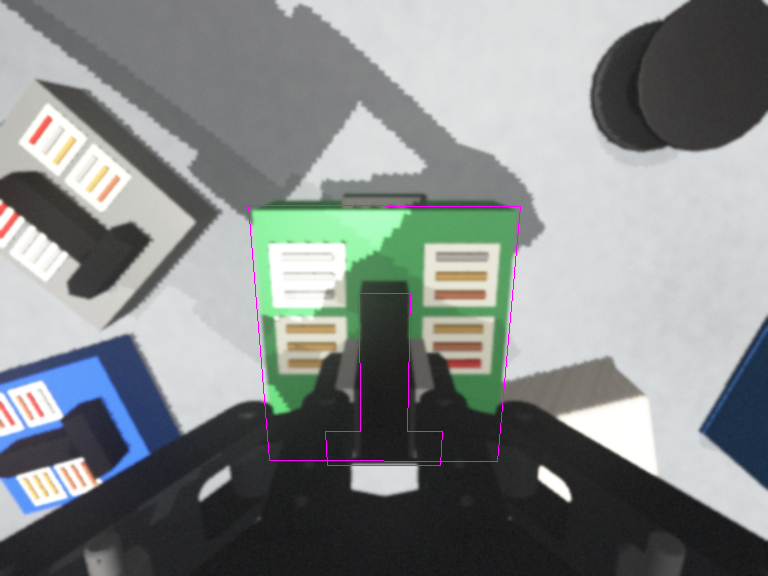

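```bash
cat >> h.py <<'E'
def lid_in_tool(im,L,Rr):
    """L,R: corners (raw px) of visible lid back edge (tray x=-50,y=+-45,z=34); returns lid mid, TCP frame"""
    K=np.array([[im['fx'],0,im['cx']],[0,im['fy'],im['cy']],[0,0,1]])
    d=np.linalg.inv(K)@np.array([[*L,1],[*Rr,1]]).T
    s=.09/np.linalg.norm(d[:,1]-d[:,0]);P=(d*s).T
    H=im['hand_eye'];return P@H[:3,:3].T+H[:3,3]
def held(im,hue,fn=None):
    f=im['frame'];
    return None
E
python3 - <<'E'
from h import *
im=shot('wrist')
P=lid_in_tool(im,(169,139.7),(343.2,139));print(P*1000, P.mean(0)*1000)
E
```

```text
[[ 52.87621083 -44.34982688   8.06581129]
 [ 53.2334627   45.64938338   8.18632508]] [53.05483677  0.64977825  8.12606819]
```

Call:
carry_out:
  series:
    - [0,0,1,0,0,0,0]
    - [0,0,1,0,0,0,0]
    - [0,0,1,0,0,0,0]
    - [0,0,1,0,0,0,0]
    - [0,0,1,0,0,0,0]
    - [0,0.9,0,0,0,0.84,0]
    - [0,0.9,0,0,0,0.84,0]
    - [0,0.9,0,0,0,0.84,0]
    - [0,0.9,0,0,0,0.84,0]
    - [0,0.9,0,0,0,0.84,0]
    - [0,0.9,0,0,0,0.84,0]
    - [0,0.9,0,0,0,0.84,0]

```text
t: 7.5
tool_pos: [0.5929, 0.0029, 0.247]
tool_rot: [-1.031, -2.963, 0.001]
contact_force: [0.4, -0.3, -4.2]
opening: 0.0135
```

Call:
carry_out:
  series:
    - [0,0.9,0,0,0,0.84,0]
    - [0,0.9,0,0,0,0.84,0]
    - [0,0.9,0,0,0,0.84,0]
    - [0,0.9,0,0,0,0.84,0]
    - [0,0.9,0,0,0,0.84,0]
    - [0,0.9,0,0,0,0.84,0]
    - [0,0.9,0,0,0,0.84,0]
    - [0,0.9,0,0,0,0.84,0]
    - [0,0,0,0,0,0,0]
    - [0,0,0,0,0,0,0]
    - [0,0,0,0,0,0,0]

```text
t: 8.6
tool_pos: [0.5936, 0.1812, 0.2484]
tool_rot: [-0.003, -3.139, 0.001]
contact_force: [0.9, 0.5, -2.8]
opening: 0.0136
```

```bash
cat >> h.py <<'E'
def keys(im,c,z=.006,zk=.018,v=None):
    f=im['frame'];h=cv2.cvtColor(f,cv2.COLOR_BGR2HSV)
    yel=((h[...,0]>17)&(h[...,0]<34)&(h[...,1]>150)&(h[...,2]>90)).astype(np.uint8)
    n,l,s,cc=cv2.connectedComponentsWithStats(yel);out=[]
    for i in range(1,n):
        if s[i,4]<100: continue
        X=back(cc[i],z+.018,c)[0]
        r,q=fitmask(l==i,lambda x,y,a:rendT(x,y,a,z,c,0,zk),(X[0]-.01,X[1],[0,-.3,.3]))
        print('key',s[i],np.round(r,4),round(q,3));out.append(r)
        if v is not None: cv2.polylines(v,[((proj(tf(np.c_[T2,np.full(8,zk)],r[0],r[1],z,r[2]),c)+.5)*1.5).astype(np.int32)],True,(255,0,255),1)
    return out
E
python3 - <<'E'
from h import *
im,c,o=wimg();st();v=cv2.resize(im['frame'],None,fx=1.5,fy=1.5);keys(im,c,v=v);cv2.imwrite('pics/w5.png',v)
E
```

```text
t 8.7 pos [0.5938 0.181  0.2488] psi 3.139 zax [-0.002 -0.001 -1.   ] F [-0.2  0.  -3.3] open 0.0134 q6 -1.39
```

View pics/w5.png

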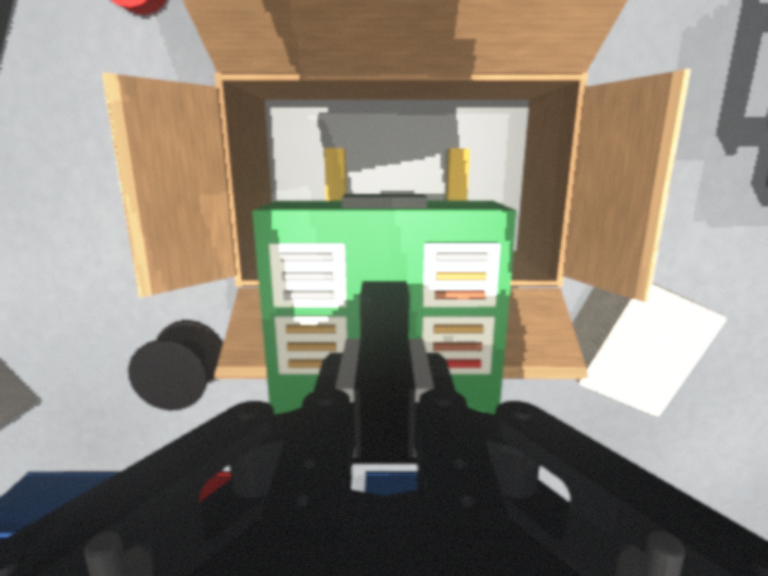

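```bash
python3 - <<'E'
from h import *
im,c,o=wimg()
q=lambda u,v,z:np.round(back([(u+.5)/1.5-.5,(v+.5)/1.5-.5],z,c)[0][:2],4)
print('rim near outer corners',q(217,75.5,.104),q(587,75,.104),'far inner edge',q(240,281,.104),q(562,283,.104))
print('keyL',q(325,150,.022),q(345,150,.006),q(335,148,.026),'keyR',q(447,150,.006),q(468,150,.022),q(458,148,.026))
v=cv2.resize(im['frame'][30:150,120:420],None,fx=2.6,fy=2.6,interpolation=cv2.INTER_CUBIC);cv2.imwrite('pics/w6.png',v)
im=shot('scene');c=cam(im);v=cv2.resize(im['frame'],None,fx=1.5,fy=1.5);keys(im,c,v=v);cv2.imwrite('pics/s6.png',v[150:])
E
```

```text
rim near outer corners [0.4768 0.0799] [0.477  0.3031] far inner edge [0.6059 0.0815] [0.6077 0.3027]
keyL [0.5192 0.1326] [0.519  0.1475] [0.5177 0.1412] keyR [0.5192 0.2337] [0.5194 0.2485] [0.5179 0.2397]
key [  0 204  97  33 560] [ 1.0846 -0.2653 -0.283 ] 0.24
key [270 259  25  16 164] [ 0.5394  0.1421 -0.0343] 0.502
key [289 291  27  18 186] [0.5379 0.2411 0.0954] 0.503
```

View pics/w6.png

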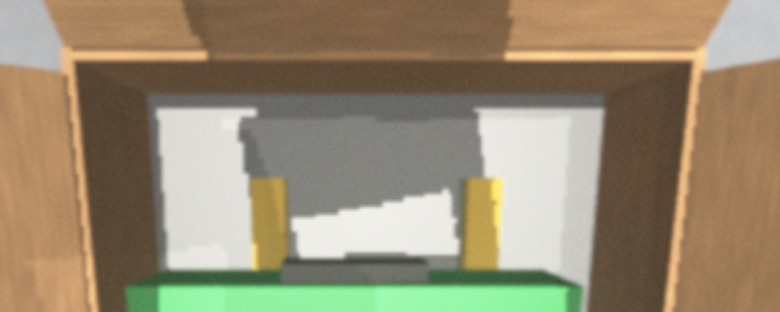

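View pics/s6.png

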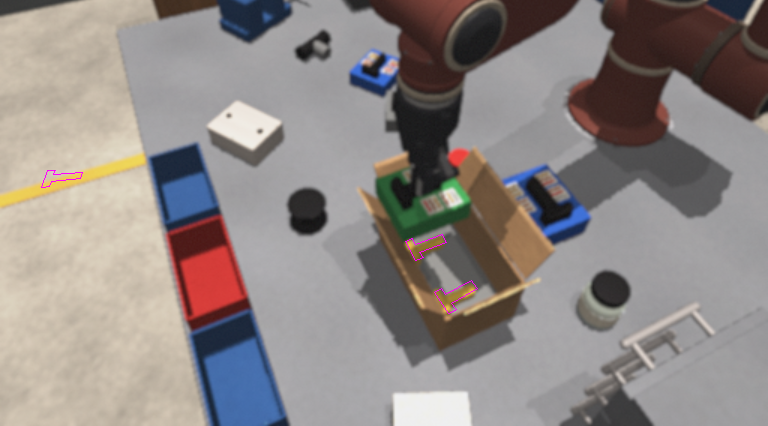

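Call:
carry_out:
  series:
    - [-0.64,0.8,0,0,0,0.01,0]
    - [-0.64,0.8,0,0,0,0,0]
    - [-0.64,0.8,0,0,0,0,0]
    - [0,0,0,0,0,0,0]
    - [0,0,-1,0,0,0,0]
    - [0,0,-1,0,0,0,0]
    - [0,0,-1,0,0,0,0]
    - [0,0,-1,0,0,0,0]
    - [0,0,-1,0,0,0,0]
    - [0,0,-1,0,0,0,0]
    - [0,0,0,0,0,0,0]
    - [0,0,0,0,0,0,0]

```text
t: 9.95
tool_pos: [0.5462, 0.2413, 0.0999]
tool_rot: [-0.001, -3.141, 0.001]
contact_force: [-0.6, -0.1, -2.1]
opening: 0.0139
```

```bash
python3 - <<'E'
from h import *
im,c,o=wimg('w7.png');st();v=shot('scene')['frame'][130:384,150:420];cv2.imwrite('pics/s7.png',cv2.resize(v,None,fx=2.5,fy=2.3))
E
```

```text
t 10.0 pos [0.5471 0.2417 0.1013] psi 3.141 zax [ 0.002  0.    -1.   ] F [ 0.5  0.9 -3. ] open 0.0132 q6 -1.28
```

View pics/w7.png

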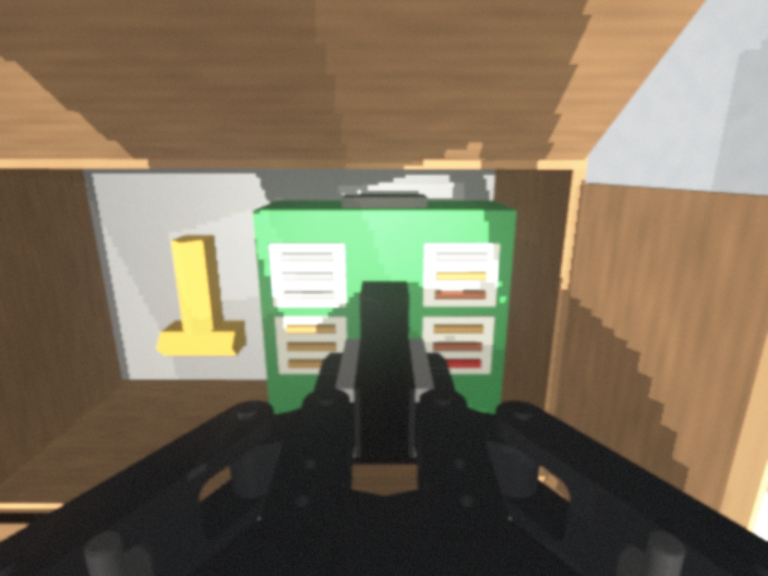

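View pics/s7.png

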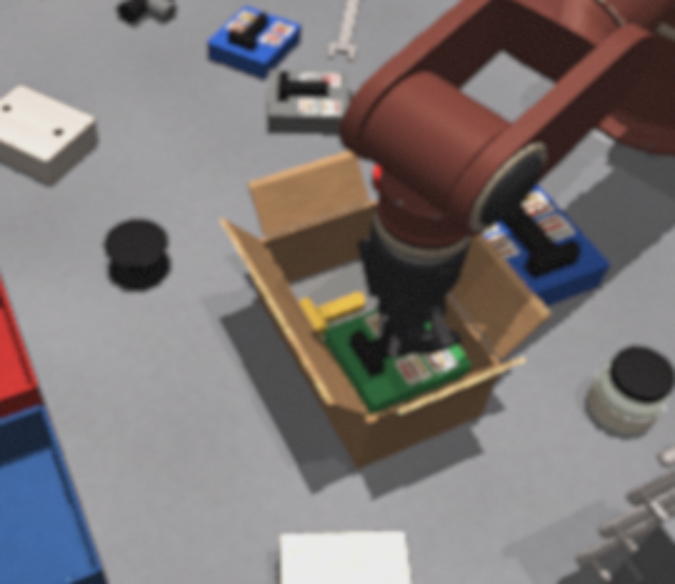

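```bash
python3 - <<'E'
from h import *
im,c,o=wimg();st();v=cv2.resize(im['frame'],None,fx=1.5,fy=1.5);r=keys(im,c,v=v)
print(keys(im,c,zk=.024)and'')
cv2.imwrite('pics/w8.png',v[150:450,100:400])
E
```

```text
t 10.1 pos [0.5476 0.2421 0.1022] psi 3.142 zax [ 0.004  0.001 -1.   ] F [ 1.   0.3 -3.9] open 0.0134 q6 -1.28
[]
```

View pics/w8.png

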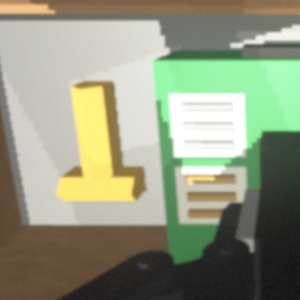

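```bash
sed -i 's/h\[...,1\]>150/h[...,1]>105/' h.py; python3 - <<'E'
from h import *
im,c,o=wimg();st();v=cv2.resize(im['frame'],None,fx=1.5,fy=1.5)
keys(im,c,v=v)
keys(im,c,zk=.024)
cv2.imwrite('pics/w8b.png',v[150:450,100:400])
E
```

```text
t 10.2 pos [0.5475 0.2421 0.1022] psi 3.142 zax [ 0.004  0.001 -1.   ] F [ 0.6  0.8 -2.6] open 0.0135 q6 -1.28
key [ 105  155   57   79 2631] [ 0.5434  0.139  -0.0258] 0.875
key [191 217  31   5 113] [ 0.5734  0.1975 -0.7986] 0.046
key [290 217  32   4 124] [0.5545 0.271  0.43  ] 0.052
key [192 229  31   4 119] [ 0.5572  0.2038 -0.3084] 0.05
key [ 105  155   57   79 2631] [ 0.5416  0.1421 -0.0673] 0.772
key [191 217  31   5 113] [0.5665 0.1991 0.7043] 0.039
key [290 217  32   4 124] [0.5596 0.2731 0.6407] 0.046
key [192 229  31   4 119] [0.5766 0.1993 0.3479] 0.041
```

View pics/w8b.png

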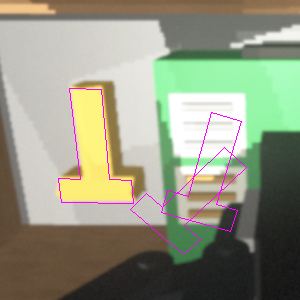

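Call:
carry_out:
  series:
    - [-0.04,-0.04,0,0,0,0,0]
    - [0,0,-0.5,0,0,0,0]
    - [0,0,-0.5,0,0,0,0]
    - [0,0,-0.4,0,0,0,0]
    - [0,0,-0.2,0,0,0,0]
    - [0,0,0,0,0,0,0]

```text
t: 10.75
tool_pos: [0.5438, 0.2405, 0.0578]
tool_rot: [0.0, -3.138, 0.001]
contact_force: [0.1, 0.5, -3.4]
opening: 0.0131
```

Call:
carry_out:
  series:
    - [0,0,-0.2,0,0,0,0]
    - [0,0,-0.2,0,0,0,0]
    - [0,0,-0.1,0,0,0,0]
    - [0,0,-0.1,0,0,0,0]

```text
t: 11.15
tool_pos: [0.545, 0.2409, 0.0471]
tool_rot: [0.001, -3.14, 0.001]
contact_force: [-10.8, -3.5, 21.6]
opening: 0.0136
```

Call:
carry_out:
  series:
    - [0,0,-0.08,0,0,0,0]
    - [0,0,0,0,0,0,0]

```text
t: 11.35
tool_pos: [0.545, 0.2409, 0.0471]
tool_rot: [0.001, -3.139, 0.002]
contact_force: [-13.1, -4.4, 20.2]
opening: 0.0131
```

```bash
python3 - <<'E'
from h import *
im,c,o=wimg('w9.png');st()
E
```

```text
t 11.4 pos [0.545  0.2409 0.0471] psi 3.142 zax [-0.002 -0.001 -1.   ] F [-14.   -4.5  20.1] open 0.0138 q6 -1.28
```

View pics/w9.png

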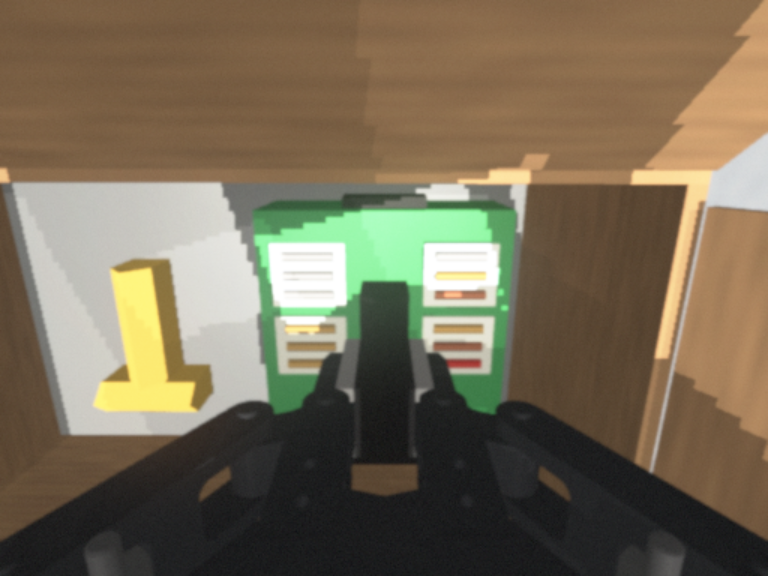

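Call:
carry_out:
  series:
    - [0,0,0.04,0,0,0,0.5]
    - [0,0,0,0,0,0,0.5]
    - [0,0,0,0,0,0,0.5]
    - [0,0,0,0,0,0,0.5]
    - [0,0,0.5,0,0,0,0.5]
    - [0,0,1,0,0,0,0.5]
    - [0,0,1,0,0,0,0.5]
    - [0,0,1,0,0,0,0.5]
    - [0,0,1,0,0,0,0.5]
    - [0,0,1,0,0,0,0.5]
    - [0,0,1,0,0,0,0.5]
    - [0,0,0,0,0,0,0.5]

```text
t: 12.6
tool_pos: [0.5475, 0.2416, 0.2122]
tool_rot: [-0.0, 3.133, 0.004]
contact_force: [0.5, -0.5, 0.4]
opening: 0.0424
```

```bash
python3 - <<'E'
from h import *
st();seetray('tray_green','w10.png',.006)
im=shot('top','top10.png');c=cam(im)
for n in['tray_grey','tray_blue','tray_green']:
    for d in ctrl.trace(im,n)[:3]:
        if d['p']<.2: continue
        m=d['mask'];print(n,round(d['p'],2),m.sum(),np.round(fittray(im,c,m),3))
E
```

```text
t 12.6 pos [0.5475 0.2416 0.2122] psi 3.142 zax [ 0.009  0.003 -1.   ] F [ 0.5 -0.5  0.4] open 0.0424 q6 -1.28
t 12.7 pos [0.5464 0.2413 0.2096] psi 3.142 zax [ 0.005  0.002 -1.   ] F [ 1.   0.2 -0.2] open 0.0427 q6 -1.28
tray_green 0.71 7571 [ 0.5424  0.24   -0.002   0.977   0.0014]
tray_grey 0.56 1203 [ 0.419 -0.171 -0.471  0.974  0.645]
tray_grey 0.55 192 [ 0.545  0.353 -0.686  0.159  0.085]
tray_blue 0.94 1232 [ 0.43  -0.316  0.591  0.961  0.623]
tray_blue 0.9 2075 [0.328 0.151 1.623 0.641 0.473]
tray_blue 0.54 1118 [ 0.42  -0.169 -0.479  0.916  0.64 ]
tray_green 0.6 637 [0.542 0.218 0.784 0.54  0.255]
tray_green 0.55 608 [ 0.56   0.063 -1.056  0.484  0.   ]
```

View pics/w10.png

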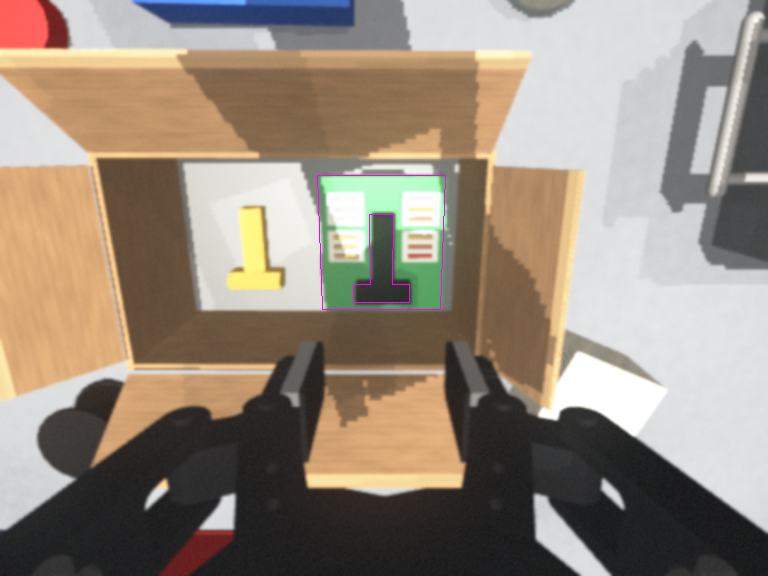

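View pics/top10.png

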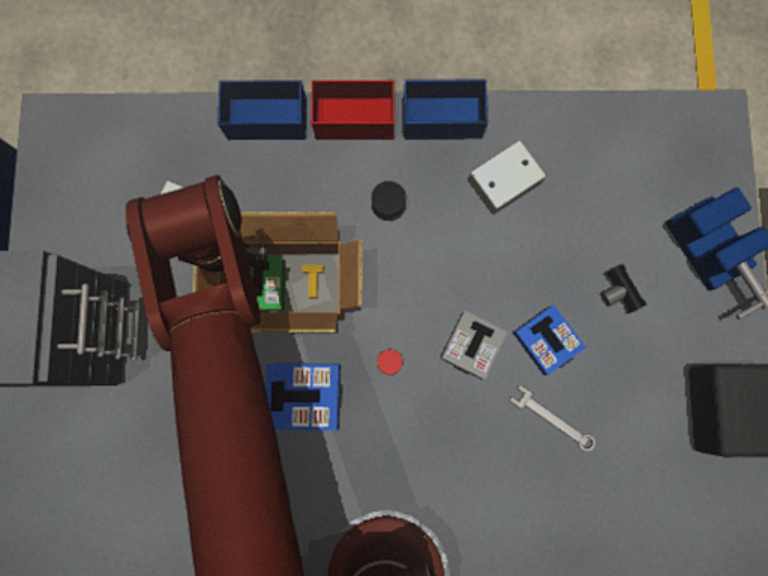

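Call:
carry_out:
  series:
    - [-0.3,-0.97,0.2,0,0,-0.28,0.7]
    - [-0.3,-0.97,0.2,0,0,-0.28,0.7]
    - [-0.3,-0.97,0.2,0,0,-0.28,0.7]
    - [-0.3,-0.97,0,0,0,-0.28,0.7]
    - [-0.3,-0.97,0,0,0,-0.28,0.7]
    - [-0.3,-0.97,0,0,0,-0.28,0.7]
    - [-0.3,-0.97,0,0,0,-0.28,0.7]
    - [-0.3,-0.97,0,0,0,-0.28,0.7]
    - [-0.3,-0.97,0,0,0,-0.28,0.7]
    - [-0.3,-0.97,0,0,0,-0.28,0.7]
    - [-0.3,-0.97,0,0,0,-0.28,0.7]
    - [-0.3,-0.97,0,0,0,-0.28,0.7]

```text
t: 14.1
tool_pos: [0.454, -0.0509, 0.2201]
tool_rot: [-0.526, -3.095, -0.0]
contact_force: [-0.1, -0.8, 0.4]
opening: 0.0599
```

Call:
carry_out:
  series:
    - [-0.3,-0.97,0,0,0,-0.28,0.7]
    - [-0.3,-0.97,0,0,0,-0.28,0.7]
    - [-0.3,-0.97,-0.2,0,0,-0.28,0.7]
    - [-0.3,-0.97,-0.2,0,0,-0.28,0.7]
    - [-0.3,-0.97,-0.2,0,0,-0.28,0.7]
    - [0,0,0,0,0,0,0.7]
    - [0,0,0,0,0,0,0.7]
    - [0,0,0,0,0,0,0.7]

```text
t: 14.9
tool_pos: [0.4176, -0.1708, 0.206]
tool_rot: [-0.739, -3.053, -0.001]
contact_force: [0.1, 0.0, -0.4]
opening: 0.0597
```

```bash
python3 -c "
from h import *
seetray('tray_grey','w11.png')"
```

```text
t 14.9 pos [ 0.4177 -0.1707  0.2062] psi 2.667 zax [-0.  0. -1.] F [ 0.9  0.3 -0.3] open 0.0600 q6 -1.65
tray_grey 0.56 7498 [ 0.4231 -0.1696 -0.4702  0.9745  0.3294]
```

View pics/w11.png

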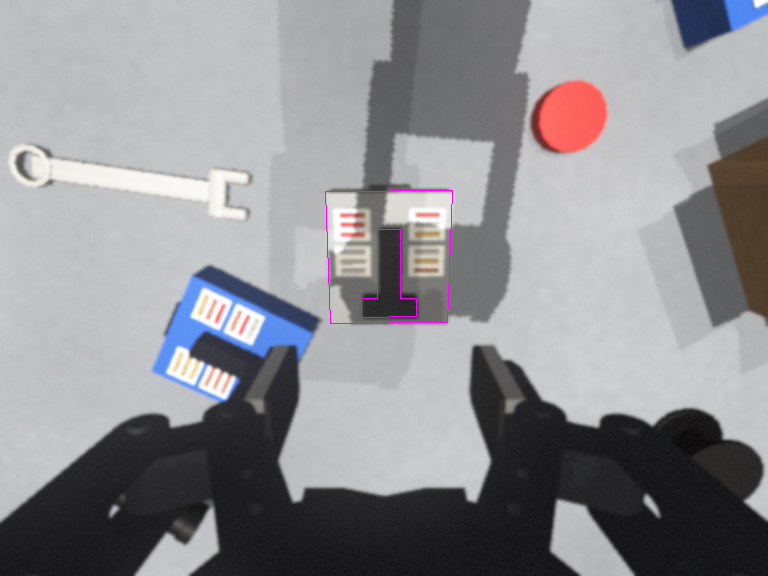

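Call:
carry_out:
  series:
    - [0.22,0.05,-1,0,0,0.04,0.6]
    - [0,0,-1,0,0,0,0.6]
    - [0,0,-1,0,0,0,0.6]
    - [0,0,-1,0,0,0,0.6]
    - [0,0,-1,0,0,0,0.6]
    - [0,0,-1,0,0,0,0.6]
    - [0,0,-0.66,0,0,0,0.6]
    - [0,0,0,0,0,0,0.6]
    - [0,0,0,0,0,0,0.6]
    - [0,0,0,0,0,0,0.6]

```text
t: 16.0
tool_pos: [0.4241, -0.1705, 0.0413]
tool_rot: [0.733, 3.052, -0.001]
contact_force: [0.3, -1.0, 0.0]
opening: 0.0512
```

```bash
python3 -c "
from h import *
st()"
```

```text
t 16.0 pos [ 0.4241 -0.1705  0.0413] psi 2.670 zax [ 0.002 -0.001 -1.   ] F [ 0.3 -1.   0. ] open 0.0512 q6 -1.64
```

Call:
carry_out:
  series:
    - [-0.04,0.04,-0.08,0,0,0,0.6]
    - [0,0,0,0,0,0,0]
    - [0,0,0,0,0,0,0]
    - [0,0,0,0,0,0,0]
    - [0,0,0,0,0,0,0]
    - [0,0,0,0,0,0,0]
    - [0,0,0,0,0,0,0]
  grip_force: 70

```text
t: 16.7
tool_pos: [0.4223, -0.1692, 0.0384]
tool_rot: [0.734, 3.054, 0.0]
contact_force: [-1.1, 2.0, 5.2]
opening: 0.014
```

Call:
carry_out:
  series:
    - [0,0,0.4,0,0,0,0]
    - [0,0,1,0,0,0,0]
    - [0,0,1,0,0,0,0]
    - [0,0,1,0,0,0,0]
    - [0,0,1,0,0,0,0]
    - [0,0,1,0,0,0,0]
    - [0,0,1,0,0,0,0]
    - [0,0,1,0,0,0,0]
    - [0,0,1,0,0,0,0]
    - [0,0,0,0,0,0,0]
    - [0,0,0,0,0,0,0]

```text
t: 17.8
tool_pos: [0.4217, -0.1691, 0.2471]
tool_rot: [-0.734, -3.054, 0.0]
contact_force: [0.7, 0.1, -3.8]
opening: 0.0139
```

```bash
python3 -c "
from h import *
wimg('w12.png');st()"
```

```text
t 17.9 pos [ 0.4212 -0.1688  0.2459] psi 2.670 zax [-0.002  0.001 -1.   ] F [ 0.1  0.3 -3.5] open 0.0140 q6 -1.64
```

View pics/w12.png

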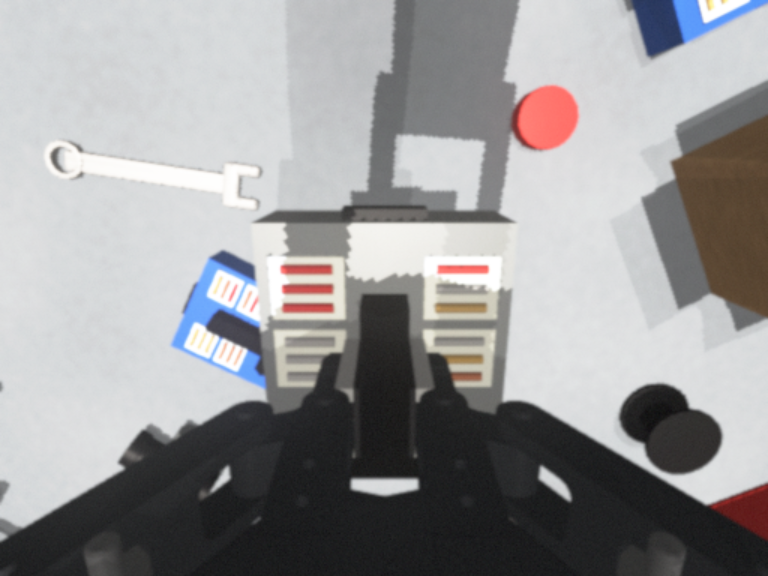

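```bash
python3 - <<'E'
from h import *
im=shot('wrist')
P=lid_in_tool(im,(169,148.3),(344.3,147.7));print(P*1000, P.mean(0)*1000)
E
```

```text
[[ 48.50519829 -44.59827172   5.85316758]
 [ 48.81106932  45.40109493   5.99615357]] [48.65813381  0.40141161  5.92466057]
```

Call:
carry_out:
  series:
    - [0.37,0.95,0,0,0,0.36,0]
    - [0.37,0.95,0,0,0,0.36,0]
    - [0.37,0.95,0,0,0,0.36,0]
    - [0.37,0.95,0,0,0,0.36,0]
    - [0.37,0.95,0,0,0,0.36,0]
    - [0.37,0.95,0,0,0,0.36,0]
    - [0.37,0.95,0,0,0,0.36,0]
    - [0.37,0.95,0,0,0,0.36,0]
    - [0.37,0.95,0,0,0,0.36,0]
    - [0.37,0.95,0,0,0,0.36,0]
    - [0.37,0.95,0,0,0,0.36,0]
    - [0.37,0.95,0,0,0,0.36,0]

```text
t: 19.1
tool_pos: [0.5322, 0.1168, 0.2451]
tool_rot: [-0.06, -3.137, 0.001]
contact_force: [1.7, -0.2, -4.2]
opening: 0.0139
```

Call:
carry_out:
  series:
    - [0.37,0.92,0,0,0,0.36,0]
    - [0,0,0,0,0,0,0]
    - [0,0,0,0,0,0,0]
    - [0,0,-1,0,0,0,0]
    - [0,0,-1,0,0,0,0]
    - [0,0,-1,0,0,0,0]
    - [0,0,-1,0,0,0,0]
    - [0,0,-1,0,0,0,0]
    - [0,0,-1,0,0,0,0]
    - [0,0,0,0,0,0,0]
    - [0,0,0,0,0,0,0]

```text
t: 20.2
tool_pos: [0.5416, 0.1381, 0.0973]
tool_rot: [-0.008, -3.14, 0.001]
contact_force: [0.8, 0.5, -3.1]
opening: 0.0138
```

```bash
python3 -c "
from h import *
wimg('w13.png');st()"
```

```text
t 20.2 pos [0.5427 0.1384 0.0987] psi 3.137 zax [ 0.001  0.    -1.   ] F [ 0.1 -0.  -3. ] open 0.0137 q6 -1.45
```

View pics/w13.png

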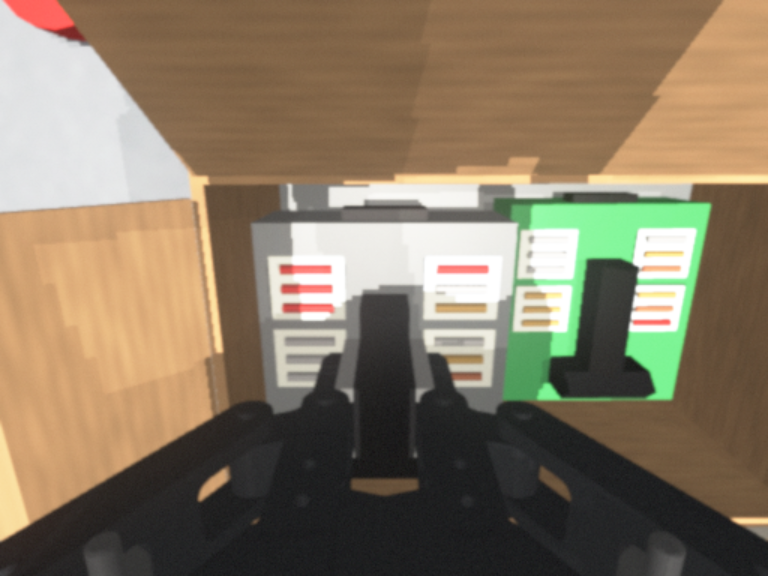

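Call:
carry_out:
  series:
    - [-0.02,0.03,0,0,0,0.04,0]
    - [0,0,-0.5,0,0,0,0]
    - [0,0,-0.5,0,0,0,0]
    - [0,0,-0.4,0,0,0,0]
    - [0,0,-0.2,0,0,0,0]
    - [0,0,-0.2,0,0,0,0]
    - [0,0,-0.2,0,0,0,0]
    - [0,0,-0.1,0,0,0,0]
    - [0,0,-0.1,0,0,0,0]
    - [0,0,0,0,0,0,0]

```text
t: 21.25
tool_pos: [0.5418, 0.1396, 0.0445]
tool_rot: [0.001, -3.14, 0.001]
contact_force: [-6.8, -2.0, 6.0]
opening: 0.0139
```

Call:
carry_out:
  series:
    - [0,0,-0.1,0,0,0,0]
    - [0,0,-0.08,0,0,0,0]
    - [0,0,0,0,0,0,0]

```text
t: 21.55
tool_pos: [0.5419, 0.1397, 0.0444]
tool_rot: [0.001, -3.138, 0.002]
contact_force: [-21.2, -4.5, 32.3]
opening: 0.0138
```

Call:
carry_out:
  series:
    - [0,0,0.15,0,0,0,0.5]
    - [0,0,0,0,0,0,0.5]
    - [0,0,0,0,0,0,0.5]
    - [0,0,0,0,0,0,0.5]
    - [0,0,0.5,0,0,0,0.5]
    - [0,0,1,0,0,0,0.5]
    - [0,0,1,0,0,0,0.5]
    - [0,0,1,0,0,0,0.5]
    - [0,0,1,0,0,0,0.5]
    - [0,0,1,0,0,0,0.5]
    - [0,0,1,0,0,0,0.5]
    - [0,0,0,0,0,0,0.5]

```text
t: 22.75
tool_pos: [0.5442, 0.1399, 0.21]
tool_rot: [-0.0, 3.133, 0.001]
contact_force: [0.3, -0.5, 1.3]
opening: 0.0429
```

```bash
python3 - <<'E'
from h import *
seetray('tray_grey','w14.png',.006)
im,c,o=wimg()
for d in ctrl.trace(im,'tray_green')[:2]: print(d['p'],np.round(fittray(im,c,d['mask'],.006),4))
im=shot('top');c=cam(im)
for d in ctrl.trace(im,'tray_blue')[:3]:
        m=d['mask'];print(round(d['p'],2),m.sum(),np.round(fittray(im,c,m),3))
E
```

```text
t 22.8 pos [0.5431 0.1397 0.2074] psi 3.142 zax [ 0.005  0.001 -1.   ] F [-0.1 -0.2  0.5] open 0.0424 q6 -1.45
tray_grey 0.77 7507 [0.5432 0.1384 0.0059 0.9731 0.1482]
tray_grey 0.26 8058 [0.543  0.2403 0.0125 0.9753 0.0042]
0.67 [ 0.5436  0.1388 -0.0082  0.9768  0.3003]
0.6 [ 0.3513 -0.0048  0.8344  0.6656  0.    ]
0.87 1248 [ 0.429 -0.315  0.576  0.964  0.635]
0.63 558 [ 0.332  0.103 -2.225  0.437  0.109]
```

View pics/w14.png

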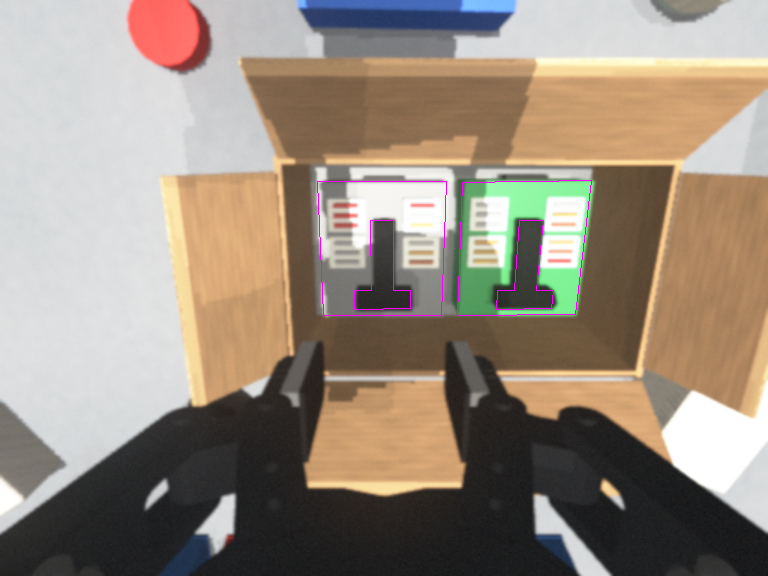

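Call:
carry_out:
  series:
    - [-0.24,-0.96,0.2,0,0,0.31,0.6]
    - [-0.24,-0.96,0.2,0,0,0.31,0.6]
    - [-0.24,-0.96,0.2,0,0,0.31,0.6]
    - [-0.24,-0.96,0,0,0,0.31,0.6]
    - [-0.24,-0.96,0,0,0,0.31,0.6]
    - [-0.24,-0.96,0,0,0,0.31,0.6]
    - [-0.24,-0.96,0,0,0,0.31,0.6]
    - [-0.24,-0.96,0,0,0,0.31,0.6]
    - [-0.24,-0.96,0,0,0,0.31,0.6]
    - [-0.24,-0.96,0,0,0,0.31,0.6]
    - [-0.24,-0.96,0,0,0,0.31,0.6]
    - [-0.24,-0.96,0,0,0,0.31,0.6]

```text
t: 24.25
tool_pos: [0.4689, -0.1491, 0.2183]
tool_rot: [0.583, -3.085, -0.002]
contact_force: [0.3, -0.5, 0.1]
opening: 0.0513
```

Call:
carry_out:
  series:
    - [-0.24,-0.96,0,0,0,0.31,0.6]
    - [-0.24,-0.96,0,0,0,0.31,0.6]
    - [-0.24,-0.96,0,0,0,0.31,0.6]
    - [-0.24,-0.96,-0.2,0,0,0.31,0.6]
    - [-0.24,-0.96,-0.2,0,0,0.31,0.6]
    - [-0.24,-0.96,-0.2,0,0,0.31,0.6]
    - [-0.24,-0.96,0,0,0,0.31,0.6]
    - [0,0,0,0,0,0,0.6]
    - [0,0,0,0,0,0,0.6]
    - [0,0,0,0,0,0,0.6]

```text
t: 25.25
tool_pos: [0.4278, -0.3155, 0.204]
tool_rot: [0.913, -3.006, -0.002]
contact_force: [0.4, -1.1, 0.7]
opening: 0.0512
```

```bash
python3 -c "
from h import *
seetray('tray_blue','w15.png')"
```

```text
t 25.3 pos [ 0.4279 -0.3155  0.2042] psi 3.732 zax [-0.     0.001 -1.   ] F [-0.5  0.1  0.7] open 0.0510 q6 -2.94
tray_blue 0.78 7415 [ 0.4324 -0.3141  0.6184  0.9757  0.1161]
```

View pics/w15.png

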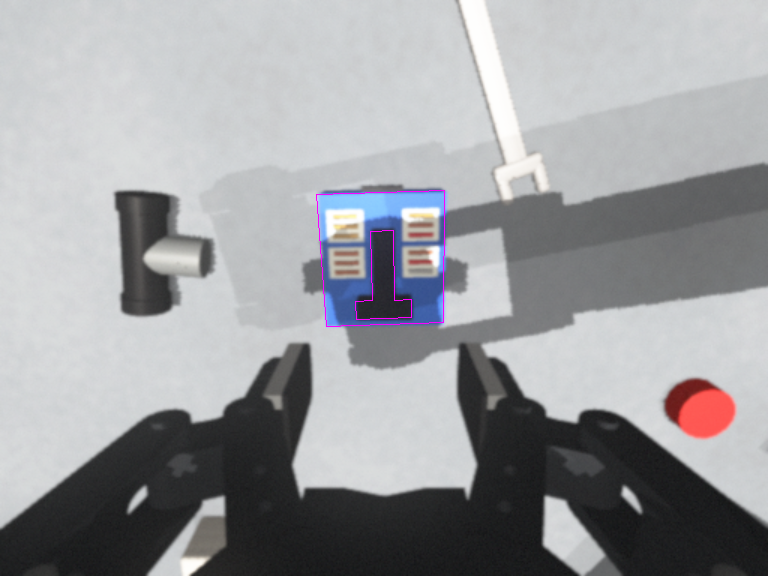

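Call:
carry_out:
  series:
    - [0.18,0.06,-1,0,0,0.28,0.6]
    - [0,0,-1,0,0,0,0.6]
    - [0,0,-1,0,0,0,0.6]
    - [0,0,-1,0,0,0,0.6]
    - [0,0,-1,0,0,0,0.6]
    - [0,0,-1,0,0,0,0.6]
    - [0,0,-0.6,0,0,0,0.6]
    - [0,0,0,0,0,0,0.6]
    - [0,0,0,0,0,0,0.6]
    - [0,0,0,0,0,0,0.6]

```text
t: 26.35
tool_pos: [0.4333, -0.3157, 0.0413]
tool_rot: [-0.954, 2.992, -0.004]
contact_force: [-0.1, 0.3, 0.0]
opening: 0.051
```

```bash
python3 -c "
from h import *
st();wimg('w16.png')"
```

```text
t 26.4 pos [ 0.4333 -0.3157  0.0413] psi 3.759 zax [ 0.002 -0.002 -1.   ] F [-0.1  0.3  0. ] open 0.0510 q6 -2.96
```

View pics/w16.png

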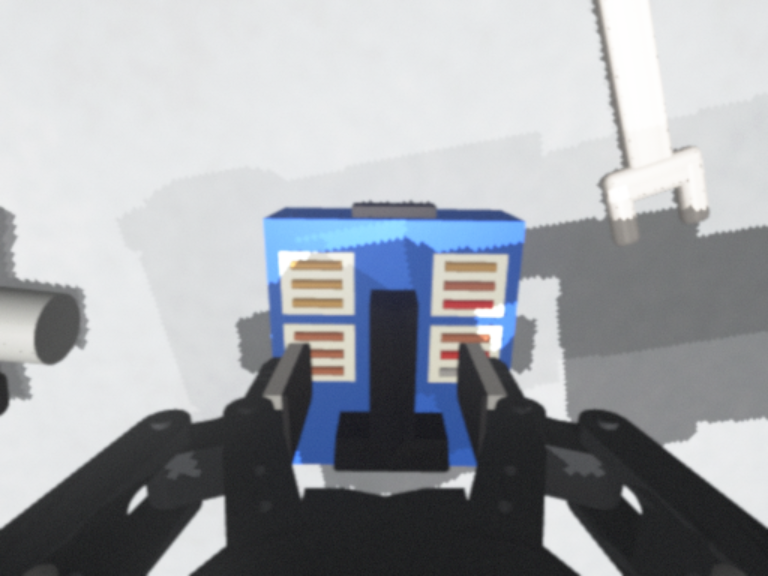

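Call:
carry_out:
  series:
    - [-0.05,0.07,-0.08,0,0,0,0.6]
    - [0,0,0,0,0,0,0]
    - [0,0,0,0,0,0,0]
    - [0,0,0,0,0,0,0]
    - [0,0,0,0,0,0,0]
    - [0,0,0,0,0,0,0]
    - [0,0,0,0,0,0,0]

```text
t: 27.1
tool_pos: [0.4312, -0.3134, 0.0381]
tool_rot: [-0.954, 2.993, -0.001]
contact_force: [-0.9, 0.9, 5.0]
opening: 0.0138
```

Call:
carry_out:
  series:
    - [0,0,0.4,0,0,0,0]
    - [0,0,1,0,0,0,0]
    - [0,0,1,0,0,0,0]
    - [0,0,1,0,0,0,0]
    - [0,0,1,0,0,0,0]
    - [0,0,1,0,0,0,0]
    - [0,0,1,0,0,0,0]
    - [0,0,1,0,0,0,0]
    - [0,0,1,0,0,0,0]
    - [0,0,0.4,0,0,0,0]
    - [0,0,0,0,0,0,0]
    - [0,0,0,0,0,0,0]

```text
t: 28.3
tool_pos: [0.4305, -0.3127, 0.2559]
tool_rot: [0.954, -2.992, -0.003]
contact_force: [-0.1, 0.1, -3.5]
opening: 0.0139
```

```bash
python3 -c "
from h import *
wimg('w17.png');st()"
```

```text
t 28.4 pos [ 0.4303 -0.3125  0.2553] psi 3.759 zax [-0.002  0.002 -1.   ] F [ 1.1  0.2 -3.7] open 0.0138 q6 -2.96
```

View pics/w17.png

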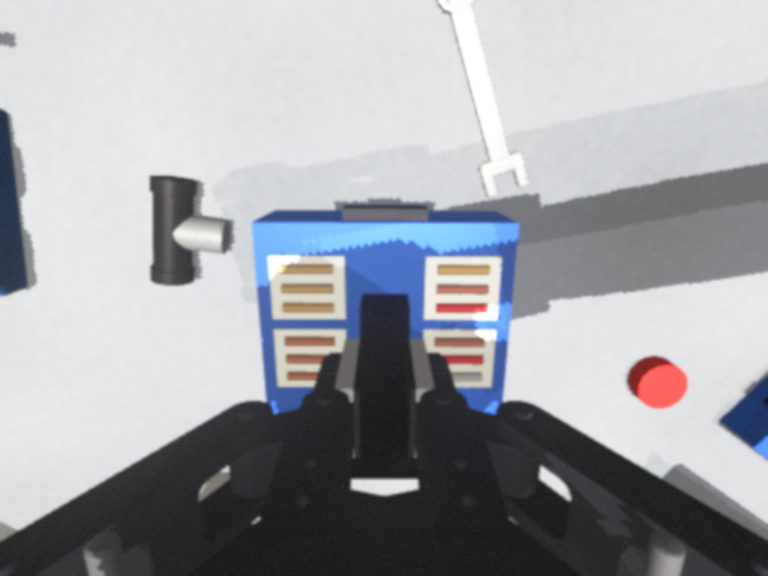

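Call:
carry_out:
  series:
    - [0.235,0.95,0,0,0,-0.325,0]
    - [0.235,0.95,0,0,0,-0.325,0]
    - [0.235,0.95,0,0,0,-0.325,0]
    - [0.235,0.95,0,0,0,-0.325,0]
    - [0.235,0.95,0,0,0,-0.325,0]
    - [0.235,0.95,0,0,0,-0.325,0]
    - [0.235,0.95,0,0,0,-0.325,0]
    - [0.235,0.95,0,0,0,-0.325,0]
    - [0.235,0.95,0,0,0,-0.325,0]
    - [0.235,0.95,0,0,0,-0.325,0]
    - [0.235,0.95,0,0,0,-0.325,0]
    - [0.235,0.95,0,0,0,-0.325,0]

```text
t: 29.55
tool_pos: [0.5007, -0.027, 0.2553]
tool_rot: [0.354, -3.118, -0.002]
contact_force: [0.5, -0.4, -3.0]
opening: 0.0141
```

Call:
carry_out:
  series:
    - [0.235,0.95,0,0,0,-0.325,0]
    - [0.235,0.95,0,0,0,-0.325,0]
    - [0.235,0.95,0,0,0,-0.325,0]
    - [0.235,0.95,0,0,0,-0.325,0]
    - [0.235,0.95,0,0,0,-0.325,0]
    - [0.235,0.95,0,0,0,-0.325,0]
    - [0.235,0.95,0,0,0,-0.325,0]
    - [0,0,0,0,0,0,0]
    - [0,0,0,0,0,0,0]
    - [0,0,0,0,0,0,0]

```text
t: 30.55
tool_pos: [0.5421, 0.1375, 0.2563]
tool_rot: [-0.001, -3.14, 0.001]
contact_force: [-0.4, 0.1, -3.3]
opening: 0.0137
```

```bash
python3 -c "
from h import *
wimg('w18.png');st()"
```

```text
t 30.6 pos [0.5422 0.1373 0.2567] psi 3.141 zax [-0.001 -0.    -1.   ] F [ 0.1  0.2 -3. ] open 0.0141 q6 -1.45
```

View pics/w18.png

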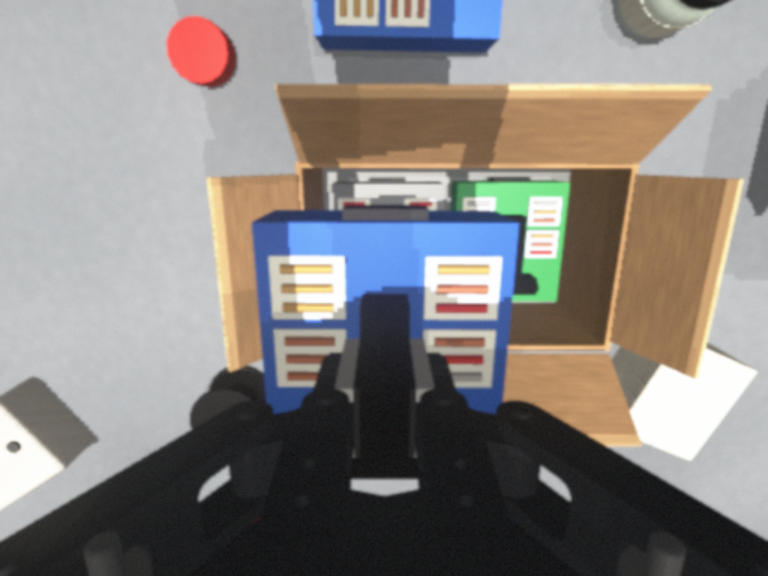

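Call:
carry_out:
  series:
    - [0,0.05,-1,0,0,0,0]
    - [0,0,-1,0,0,0,0]
    - [0,0,-1,0,0,0,0]
    - [0,0,-1,0,0,0,0]
    - [0,0,-1,0,0,0,0]
    - [0,0,0,0,0,0,0]
    - [0,0,0,0,0,0,0]
    - [0,0,0,0,0,0,0]

```text
t: 31.4
tool_pos: [0.5439, 0.1392, 0.1347]
tool_rot: [0.001, 3.138, 0.001]
contact_force: [-0.3, -0.5, -2.6]
opening: 0.0138
```

Call:
carry_out:
  series:
    - [0,-0.01,-0.5,0,0,0,0]
    - [0,0,-0.5,0,0,0,0]
    - [0,0,-0.4,0,0,0,0]
    - [0,0,-0.2,0,0,0,0]
    - [0,0,-0.2,0,0,0,0]
    - [0,0,-0.2,0,0,0,0]
    - [0,0,-0.1,0,0,0,0]
    - [0,0,-0.1,0,0,0,0]
    - [0,0,0,0,0,0,0]

```text
t: 32.3
tool_pos: [0.543, 0.1392, 0.0781]
tool_rot: [0.0, 3.141, 0.0]
contact_force: [-0.8, 0.5, -0.7]
opening: 0.0139
```

Call:
carry_out:
  series:
    - [0,0,-0.1,0,0,0,0]
    - [0,0,-0.1,0,0,0,0]
    - [0,0,-0.08,0,0,0,0]
    - [0,0,0,0,0,0,0]

```text
t: 32.7
tool_pos: [0.5432, 0.1392, 0.078]
tool_rot: [0.0, -3.139, 0.001]
contact_force: [-22.2, -2.7, 35.4]
opening: 0.0139
```

Seated at z 0.078 under 35 N. Release and rise.

Call:
carry_out:
  series:
    - [0,0,0.2,0,0,0,0.5]
    - [0,0,0,0,0,0,0.5]
    - [0,0,0,0,0,0,0.5]
    - [0,0,0,0,0,0,0.5]
    - [0,0,0.5,0,0,0,0.5]
    - [0,0,1,0,0,0,0.5]
    - [0,0,1,0,0,0,0.5]
    - [0,0,1,0,0,0,0.5]
    - [0,0,1,0,0,0,0.5]
    - [0,0,1,0,0,0,0.5]
    - [0,0,0,0,0,0,0]
    - [0,0,0,0,0,0,0]

```text
t: 33.9
tool_pos: [0.5429, 0.1391, 0.2138]
tool_rot: [0.0, 3.14, 0.0]
contact_force: [-0.0, 0.1, -0.5]
opening: 0.0143
```

```bash
python3 - <<'E'
from h import *
seetray('tray_blue','w19.png',.040)
im,c,o=wimg()
for d in ctrl.trace(im,'tray_green')[:1]: print(d['p'],np.round(fittray(im,c,d['mask'],.006),4))
# flap free-edge points in top & scene, known hinge lines
xc,yc=.5432,.1905
def flap(n,L):
    a=np.linspace(0,2.7,271)
    if 'end' in n:
        s=1 if 'left' in n else -1
        return a,np.c_[np.full_like(a,xc),yc+s*(.112-.06*np.cos(a)),.106+.06*np.sin(a)]
    s=1 if 'far' in n else -1
    return a,np.c_[xc+s*(.067-.065*np.cos(a)),np.full_like(a,yc),.110+.065*np.sin(a)]
for cn in('wrist','scene','top'):
    o=ctrl.get_obs();im=shot(cn);c=cam(im,o)
    for n in('end_flap_left','end_flap_right','long_flap_far','long_flap_near'):
        r=ctrl.mark_of(im,n+'_edge')
        if not r: print(cn,n,None);continue
        p=np.array(r[0]['position'])*[512,384];a,P=flap(n,0);e=np.linalg.norm(proj(P,c)-p,axis=1);i=e.argmin()
        print(cn,n,round(r[0]['p'],2),np.round(p),'ang',round(a[i],2),'err px',round(e[i],1),np.round(P[i],3))
E
```

```text
t 34.0 pos [0.5422 0.139  0.2124] psi 3.141 zax [-0.001 -0.    -1.   ] F [-0.1 -0.2  0.1] open 0.0067 q6 -1.45
tray_blue 0.67 9207 [0.5445 0.1383 0.0012 0.9805 0.1549]
tray_blue 0.31 7910 [5.384e-01 2.288e-01 6.220e-02 8.206e-01 5.000e-04]
0.83 [ 0.5433  0.2403 -0.0023  0.9759  0.0069]
wrist end_flap_left 0.58 [148. 280.] ang 0.0 err px 242.5 [0.543 0.242 0.106]
wrist end_flap_right 0.56 [123. 205.] ang 2.26 err px 0.4 [0.543 0.04  0.152]
wrist long_flap_far None
wrist long_flap_near 0.67 [349.  45.] ang 2.21 err px 6.5 [0.437 0.19  0.162]
scene end_flap_left 0.44 [337. 296.] ang 2.0 err px 2.3 [0.543 0.327 0.161]
scene end_flap_right 0.74 [269. 201.] ang 2.38 err px 0.6 [0.543 0.035 0.147]
scene long_flap_far 0.86 [257. 261.] ang 2.18 err px 1.0 [0.647 0.19  0.163]
scene long_flap_near 0.59 [340. 230.] ang 2.19 err px 1.2 [0.438 0.19  0.163]
top end_flap_left 0.66 [128. 179.] ang 2.02 err px 1.1 [0.543 0.329 0.16 ]
top end_flap_right 0.84 [240. 180.] ang 2.28 err px 0.2 [0.543 0.039 0.152]
top long_flap_far None
top long_flap_near None
```

View pics/w19.png

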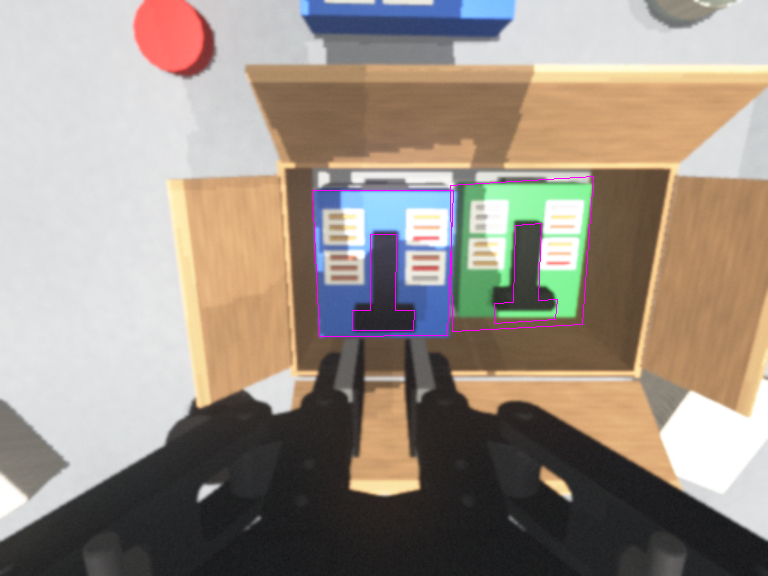

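Call:
carry_out:
  series:
    - [0,-0.97,0,0,0,0,0]
    - [0,-0.97,0,0,0,0,0]
    - [0,-0.97,0,0,0,0,0]
    - [0,-0.97,0,0,0,0,0]
    - [0,-0.97,0,0,0,0,0]
    - [0,-0.97,0,0,0,0,0]
    - [0,0,0,0,0,0,0]
    - [0,0,-1,0,0,0,0]
    - [0,0,-1,0,0,0,0]
    - [0,0,-1,0,0,0,0]
    - [0,0,-0.2,0,0,0,0]
    - [0,0,0,0,0,0,0]

```text
t: 36.05
tool_pos: [0.5419, -0.0057, 0.1322]
tool_rot: [0.0, -3.139, -0.001]
contact_force: [0.1, -0.1, -0.2]
opening: -0.0
```

```bash
python3 - <<'E'
from h import *
st();wimg('w20.png')
im=shot('scene');print([(d['p'],d['mask'].sum(),d['rect']) for d in ctrl.trace(im,'tray_orange')])
v=im['frame'][100:360,180:420];cv2.imwrite('pics/s20.png',cv2.resize(v,None,fx=2.3,fy=2.3))
E
```

```text
t 36.0 pos [ 0.5419 -0.0057  0.1322] psi 3.142 zax [-0.002  0.001 -1.   ] F [ 0.1 -0.1 -0.2] open -0.0000 q6 -1.72
[(0.48, np.int64(1029), [0.4885, 0.5159, 0.0906, 0.0906])]
```

View pics/w20.png

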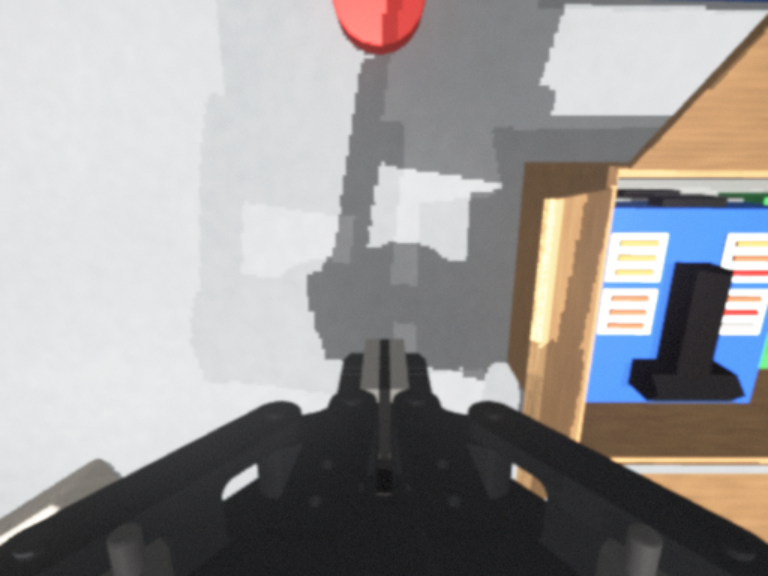

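View pics/s20.png

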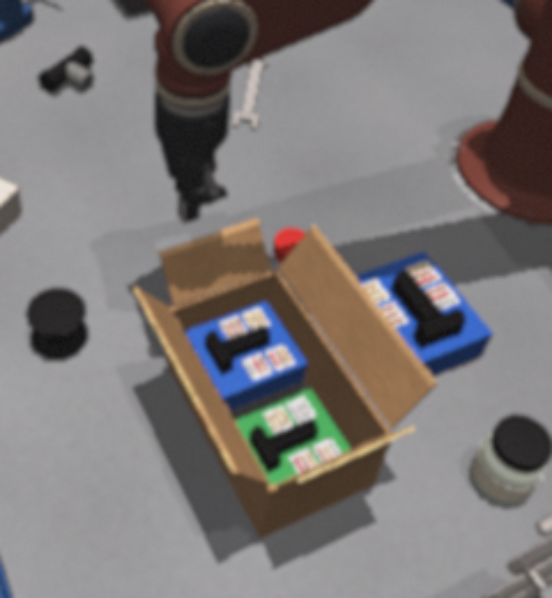

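Call:
carry_out:
  series:
    - [0,0.5,0,0,0,0,0]
    - [0,0.5,0,0,0,0,0]
    - [0,0.4,0,0,0,0,0]
    - [0,0.4,0.1,0,0,0,0]
    - [0,0.4,0.2,0,0,0,0]
    - [0,0.4,0.2,0,0,0,0]
    - [0,0.4,0.1,0,0,0,0]
    - [0,0.4,0,0,0,0,0]

```text
t: 37.0
tool_pos: [0.5428, 0.0795, 0.1486]
tool_rot: [0.0, 3.141, 0.0]
contact_force: [-0.2, -0.2, 0.0]
opening: -0.0003
```

```bash
python3 - <<'E'
from h import *
st();wimg('w21.png')
im=shot('scene');v=im['frame'][100:360,180:420];cv2.imwrite('pics/s21.png',cv2.resize(v,None,fx=2.3,fy=2.3))
E
```

```text
t 37.0 pos [0.5428 0.0795 0.1486] psi 3.141 zax [ 0.001  0.    -1.   ] F [-0.2 -0.2  0. ] open -0.0003 q6 -1.56
```

View pics/w21.png

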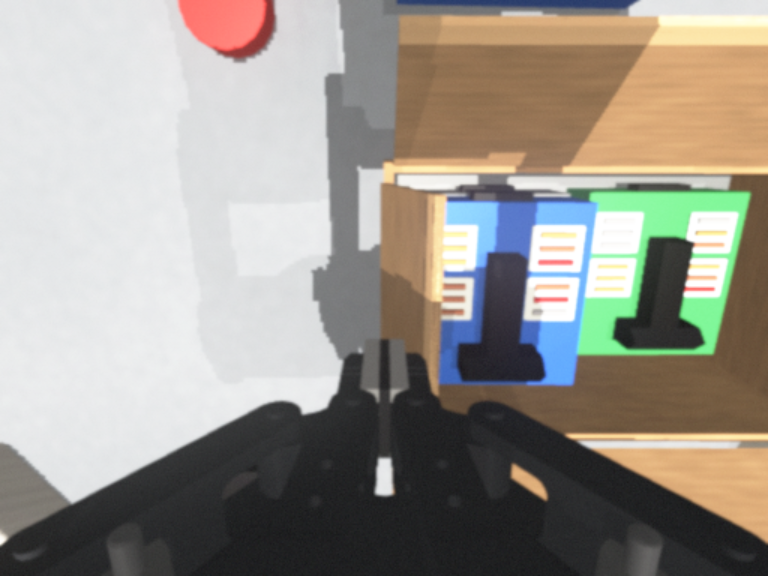

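View pics/s21.png

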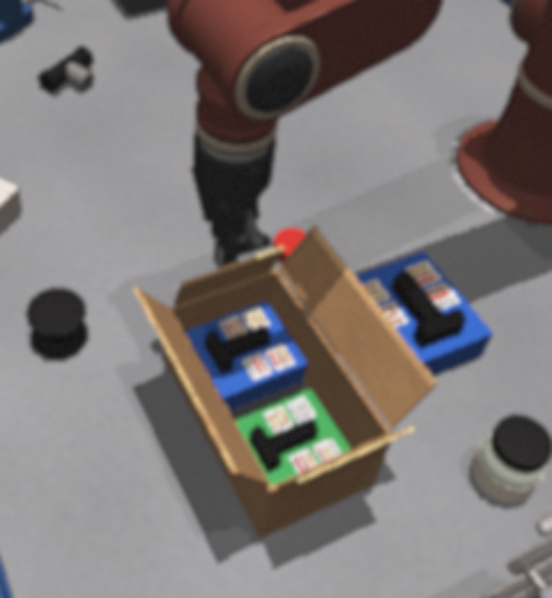

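Call:
carry_out:
  series:
    - [0,0.4,0,0,0,0,0]
    - [0,0.4,0,0,0,0,0]
    - [0,0.3,0,0,0,0,0]
    - [0,0.3,-0.4,0,0,0,0]
    - [0,0.2,-0.4,0,0,0,0]
    - [0,0,-0.4,0,0,0,0]
    - [0,0,-0.2,0,0,0,0]
    - [0,0,0,0,0,0,0]

```text
t: 37.9
tool_pos: [0.5415, 0.1183, 0.1112]
tool_rot: [-0.001, -3.138, 0.001]
contact_force: [-1.2, 0.5, -0.1]
opening: 0.0
```

```bash
python3 - <<'E'
from h import *
st();wimg('w22.png')
E
```

```text
t 37.9 pos [0.5415 0.1183 0.1112] psi 3.141 zax [-0.003 -0.    -1.   ] F [-1.2  0.5 -0.1] open 0.0000 q6 -1.49
```

View pics/w22.png

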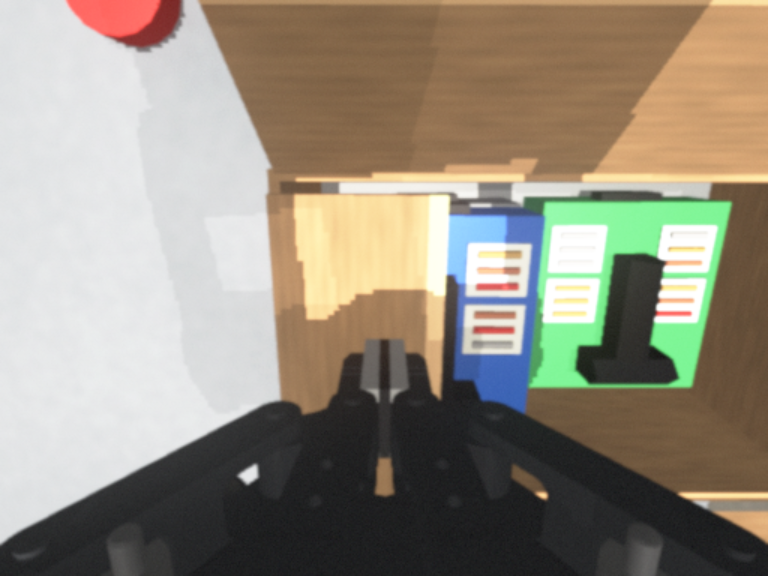

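Nearly flat. Lower in small steps, watching the force.

Call:
carry_out:
  series:
    - [0,0,-0.08,0,0,0,0]
    - [0,0,0,0,0,0,0]

```text
t: 38.15
tool_pos: [0.5427, 0.1184, 0.1111]
tool_rot: [0.001, 3.141, -0.0]
contact_force: [0.3, 0.1, -1.2]
opening: 0.0001
```

Call:
carry_out:
  series:
    - [0,0,-0.04,0,0,0,0]
    - [0,0,0,0,0,0,0]

```text
t: 38.35
tool_pos: [0.5428, 0.1185, 0.1103]
tool_rot: [0.001, 3.141, -0.0]
contact_force: [-0.4, 0.2, 0.2]
opening: -0.0001
```

Call:
carry_out:
  series:
    - [0,0,-0.06,0,0,0,0]
    - [0,0,0,0,0,0,0]
    - [0,0,0,0,0,0,0]

```text
t: 38.65
tool_pos: [0.5426, 0.1186, 0.1085]
tool_rot: [-0.0, -3.142, 0.0]
contact_force: [0.1, -0.3, 0.6]
opening: 0.0002
```

Call:
carry_out:
  series:
    - [0,0,-0.04,0,0,0,0]
    - [0,0,0,0,0,0,0]
    - [0,0,0,0,0,0,0]

```text
t: 38.95
tool_pos: [0.5426, 0.1186, 0.1076]
tool_rot: [0.0, 3.142, 0.0]
contact_force: [-0.2, -0.1, 0.1]
opening: 0.0001
```

Call:
carry_out:
  series:
    - [0,0,-0.04,0,0,0,0]
    - [0,0,0,0,0,0,0]
    - [0,0,0,0,0,0,0]

```text
t: 39.25
tool_pos: [0.5427, 0.1186, 0.1074]
tool_rot: [-0.0, -3.141, 0.0]
contact_force: [-2.8, -0.6, 5.1]
opening: -0.0002
```

Call:
carry_out:
  series:
    - [0,0,-0.03,0,0,0,0]
    - [0,0,0,0,0,0,0]
    - [0,0,0,0,0,0,0]

```text
t: 39.55
tool_pos: [0.5427, 0.1186, 0.1074]
tool_rot: [-0.0, -3.141, 0.0]
contact_force: [-3.7, -0.7, 7.7]
opening: -0.0001
```

Call:
carry_out:
  series:
    - [0,0,0.5,0,0,0,0]
    - [0,0,1,0,0,0,0]
    - [0,0.9,1,0,0,0,0]
    - [0,0.9,1,0,0,0,0]
    - [0,0.9,0.3,0,0,0,0]
    - [0,0.9,0,0,0,0,0]
    - [0,0.9,0,0,0,0,0]
    - [0,0.9,0,0,0,0,0]
    - [0,0.9,0,0,0,0,0]
    - [0,0.9,0,0,0,0,0]
    - [0,0.9,0,0,0,0,0]
    - [0,0.9,0,0,0,0,0]

```text
t: 40.75
tool_pos: [0.5426, 0.3445, 0.2012]
tool_rot: [0.0, 3.141, 0.0]
contact_force: [0.6, 0.8, 1.0]
opening: 0.0001
```

Call:
carry_out:
  series:
    - [0,0.9,0,0,0,0,0]
    - [0,0,0,0,0,0,0]
    - [0,0,0,0,0,0,0]

```text
t: 41.05
tool_pos: [0.5425, 0.3661, 0.2009]
tool_rot: [-0.001, 3.142, -0.001]
contact_force: [-0.3, -0.3, -0.6]
opening: -0.0001
```

```bash
python3 - <<'E'
from h import *
st();wimg('w23.png')
im=shot('scene');v=im['frame'][100:384,180:460];cv2.imwrite('pics/s23.png',cv2.resize(v,None,fx=2.1,fy=2.1))
E
```

```text
t 41.0 pos [0.5425 0.3661 0.2009] psi 3.142 zax [ 0.    -0.001 -1.   ] F [-0.3 -0.3 -0.6] open -0.0001 q6 -1.09
```

View pics/w23.png

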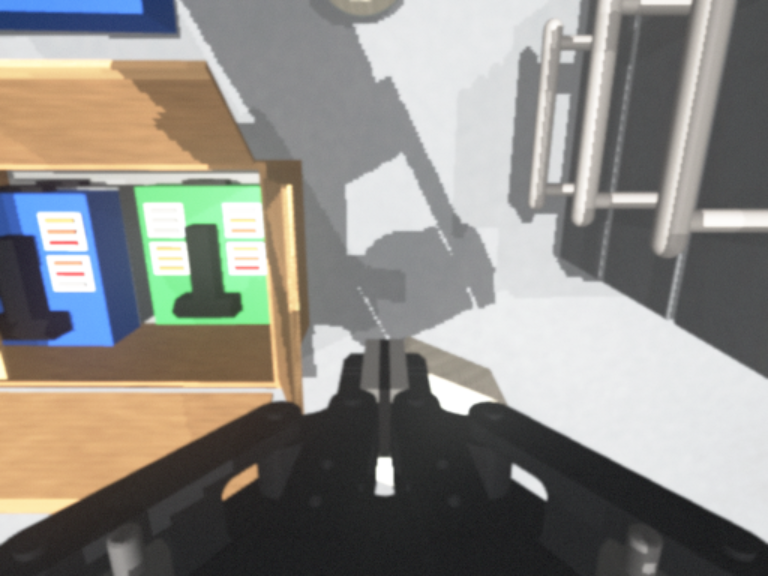

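View pics/s23.png

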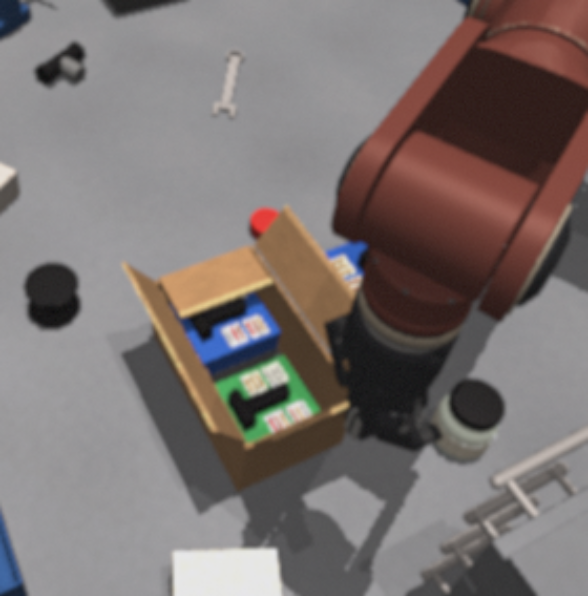

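Call:
carry_out:
  series:
    - [0,0,-1,0,0,0,0]
    - [0,0,-1,0,0,0,0]
    - [0,0,-0.75,0,0,0,0]
    - [0,0,0,0,0,0,0]
    - [0,-0.4,0,0,0,0,0]
    - [0,-0.4,0,0,0,0,0]
    - [0,-0.4,0.1,0,0,0,0]
    - [0,-0.4,0.2,0,0,0,0]
    - [0,-0.4,0.2,0,0,0,0]
    - [0,-0.4,0.1,0,0,0,0]
    - [0,-0.2,0,0,0,0,0]

```text
t: 42.25
tool_pos: [0.5431, 0.3002, 0.1481]
tool_rot: [0.002, 3.14, 0.001]
contact_force: [1.4, 0.2, -0.1]
opening: 0.0002
```

```bash
python3 - <<'E'
from h import *
st();wimg('w24.png')
E
```

```text
t 42.2 pos [0.5431 0.3002 0.1481] psi 3.141 zax [ 0.001  0.    -1.   ] F [ 1.4  0.2 -0.1] open 0.0002 q6 -1.18
```

View pics/w24.png

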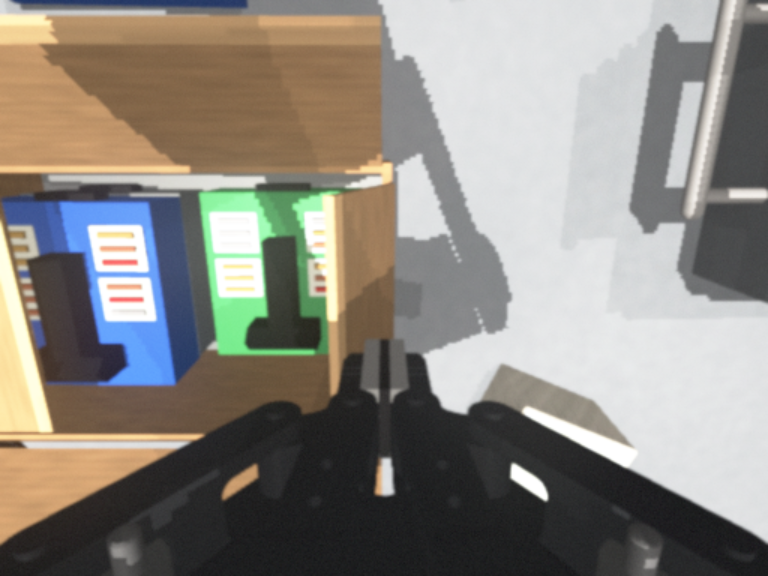

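Call:
carry_out:
  series:
    - [0,-0.4,0,0,0,0,0]
    - [0,-0.4,0,0,0,0,0]
    - [0,-0.3,0,0,0,0,0]
    - [0,-0.3,-0.4,0,0,0,0]
    - [0,-0.2,-0.4,0,0,0,0]
    - [0,0,-0.4,0,0,0,0]
    - [0,0,-0.24,0,0,0,0]
    - [0,0,-0.05,0,0,0,0]
    - [0,0,0,0,0,0,0]
    - [0,0,0,0,0,0,0]

```text
t: 43.3
tool_pos: [0.5428, 0.2614, 0.11]
tool_rot: [-0.0, 3.141, 0.0]
contact_force: [-0.5, -0.8, 0.0]
opening: -0.0002
```

Call:
carry_out:
  series:
    - [0,0,-0.06,0,0,0,0]
    - [0,0,0,0,0,0,0]
    - [0,0,0,0,0,0,0]

```text
t: 43.6
tool_pos: [0.5427, 0.2612, 0.1085]
tool_rot: [0.0, 3.141, 0.0]
contact_force: [0.1, -0.9, -0.5]
opening: -0.0003
```

Call:
carry_out:
  series:
    - [0,0,-0.08,0,0,0,0]
    - [0,0,0,0,0,0,0]
    - [0,0,0,0,0,0,0]

```text
t: 43.9
tool_pos: [0.543, 0.2613, 0.1075]
tool_rot: [0.0, 3.141, 0.0]
contact_force: [-1.8, -1.6, 5.4]
opening: 0.0001
```

Call:
carry_out:
  series:
    - [0,0,-0.02,0,0,0,0]
    - [0,0,0,0,0,0,0]
    - [0,0,0,0,0,0,0]

```text
t: 44.2
tool_pos: [0.543, 0.2613, 0.1074]
tool_rot: [0.0, 3.141, 0.0]
contact_force: [-4.0, -1.4, 7.6]
opening: -0.0001
```

Call:
carry_out:
  series:
    - [0,0,0.5,0,0,0,0]
    - [0,0,1,0,0,0,0]
    - [0,0,1,0,0,0,0]
    - [0,0,1,0,0,0,0]
    - [-0.85,-0.4,0.3,0,0,0,0]
    - [-0.85,-0.4,0,0,0,0,0]
    - [-0.85,-0.4,0,0,0,0,0]
    - [-0.85,-0.4,0,0,0,0,0]
    - [-0.85,-0.4,0,0,0,0,0]
    - [-0.85,-0.4,0,0,0,0,0]
    - [-0.85,-0.4,0,0,0,0,0]
    - [0,0,0,0,0,0,0]

```text
t: 45.4
tool_pos: [0.3924, 0.1905, 0.2009]
tool_rot: [0.001, 3.141, 0.0]
contact_force: [-0.3, 0.8, 0.4]
opening: -0.0003
```

Call:
carry_out:
  series:
    - [0,0,-1,0,0,0,0]
    - [0,0,-1,0,0,0,0]
    - [0,0,-0.6,0,0,0,0]
    - [0,0,0,0,0,0,0]
    - [0,0,0,0,0,0,0]

```text
t: 45.9
tool_pos: [0.3943, 0.1913, 0.1363]
tool_rot: [0.0, 3.141, 0.0]
contact_force: [-0.9, -0.9, 0.3]
opening: 0.0
```

```bash
python3 - <<'E'
from h import *
st();wimg('w25.png')
im=shot('scene');v=im['frame'][100:384,180:460];cv2.imwrite('pics/s25.png',cv2.resize(v,None,fx=2.1,fy=2.1))
E
```

```text
t 45.9 pos [0.3943 0.1913 0.1363] psi 3.141 zax [ 0.  0. -1.] F [-0.9 -0.9  0.3] open 0.0000 q6 -1.29
```

View pics/w25.png

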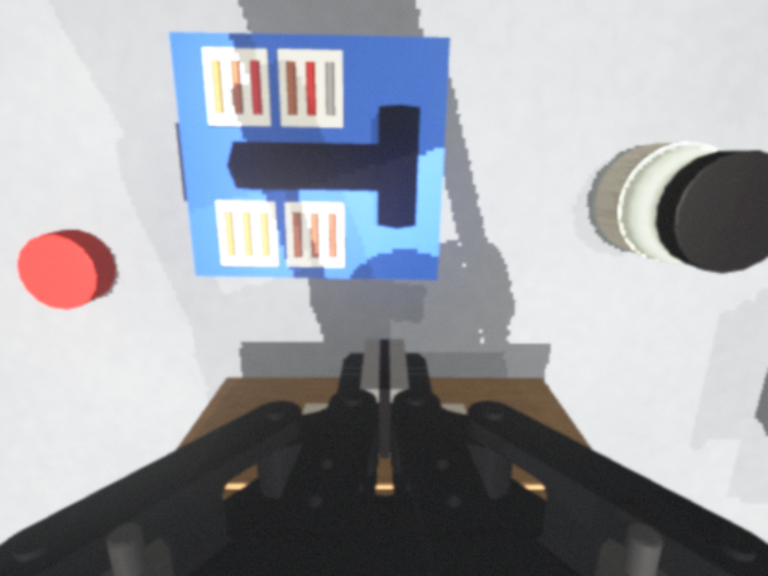

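View pics/s25.png

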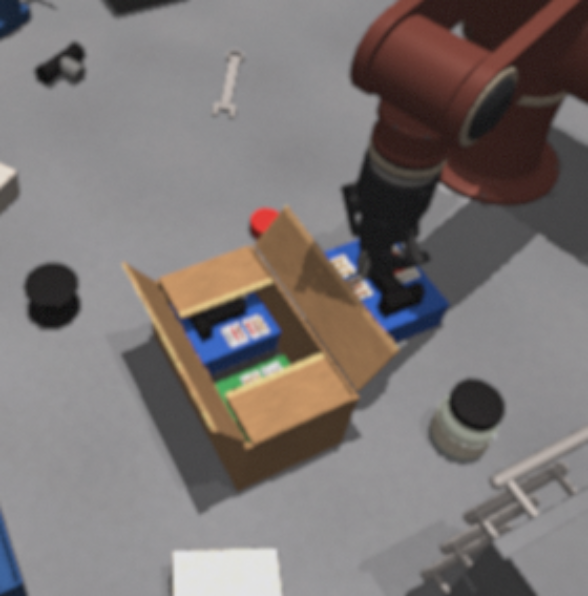

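Call:
carry_out:
  series:
    - [0.4,0,0,0,0,0,0]
    - [0.4,0,0,0,0,0,0]
    - [0.4,0,0,0,0,0,0]
    - [0.4,0,0.1,0,0,0,0]
    - [0.4,0,0.2,0,0,0,0]
    - [0.4,0,0.2,0,0,0,0]
    - [0.4,0,0.1,0,0,0,0]
    - [0.4,0,0.1,0,0,0,0]
    - [0.2,0,0,0,0,0,0]

```text
t: 46.9
tool_pos: [0.4801, 0.1911, 0.1538]
tool_rot: [0.001, 3.141, 0.0]
contact_force: [-1.4, 0.2, -0.8]
opening: -0.0002
```

```bash
python3 - <<'E'
from h import *
st();wimg('w26.png')
im=shot('scene');v=im['frame'][100:384,180:460];cv2.imwrite('pics/s26.png',cv2.resize(v,None,fx=2.1,fy=2.1))
E
```

```text
t 46.9 pos [0.4801 0.1911 0.1538] psi 3.141 zax [ 0.001  0.    -1.   ] F [-1.4  0.2 -0.8] open -0.0002 q6 -1.34
```

View pics/s26.png

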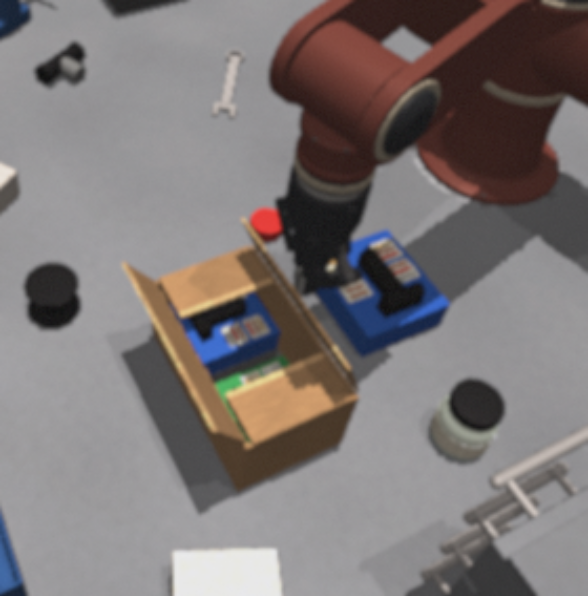

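Call:
carry_out:
  series:
    - [0.4,0,0,0,0,0,0]
    - [0.4,0,0,0,0,0,0]
    - [0.4,0,0,0,0,0,0]
    - [0.3,0,-0.3,0,0,0,0]
    - [0.2,0,-0.4,0,0,0,0]
    - [0,0,-0.4,0,0,0,0]
    - [0,0,-0.3,0,0,0,0]
    - [0,0,-0.1,0,0,0,0]
    - [0,0,0,0,0,0,0]
    - [0,0,0,0,0,0,0]

```text
t: 48.0
tool_pos: [0.5213, 0.1912, 0.116]
tool_rot: [0.0, 3.141, 0.0]
contact_force: [-0.4, -0.2, 0.0]
opening: 0.0002
```

Call:
carry_out:
  series:
    - [0,0,-0.05,0,0,0,0]
    - [0,0,0,0,0,0,0]
    - [0,0,0,0,0,0,0]

```text
t: 48.3
tool_pos: [0.5215, 0.1911, 0.1148]
tool_rot: [0.0, 3.141, 0.0]
contact_force: [0.2, 0.6, 0.4]
opening: 0.0004
```

Call:
carry_out:
  series:
    - [0,0,-0.08,0,0,0,0]
    - [0,0,0,0,0,0,0]
    - [0,0,0,0,0,0,0]

```text
t: 48.6
tool_pos: [0.5213, 0.1911, 0.1125]
tool_rot: [-0.0, -3.141, 0.0]
contact_force: [0.2, 0.2, 0.0]
opening: 0.0001
```

Call:
carry_out:
  series:
    - [0,0,-0.05,0,0,0,0]
    - [0,0,0,0,0,0,0]
    - [0,0,0,0,0,0,0]

```text
t: 48.9
tool_pos: [0.5215, 0.1911, 0.1116]
tool_rot: [0.0, 3.141, 0.0]
contact_force: [-0.4, -0.5, 1.7]
opening: -0.0001
```

Call:
carry_out:
  series:
    - [0,0,-0.04,0,0,0,0]
    - [0,0,0,0,0,0,0]
    - [0,0,0,0,0,0,0]

```text
t: 49.2
tool_pos: [0.5215, 0.1911, 0.1115]
tool_rot: [0.0, 3.142, -0.0]
contact_force: [-3.6, -1.2, 6.2]
opening: 0.0001
```

Call:
carry_out:
  series:
    - [0,0,0.5,0,0,0,0]
    - [0,0,1,0,0,0,0]
    - [0,0,1,0,0,0,0]
    - [0,0,1,0,0,0,0]
    - [0.96,0,0.3,0,0,0,0]
    - [0.96,0,0,0,0,0,0]
    - [0.96,0,0,0,0,0,0]
    - [0.96,0,0,0,0,0,0]
    - [0.96,0,0,0,0,0,0]
    - [0.96,0,0,0,0,0,0]
    - [0.96,0,0,0,0,0,0]
    - [0,0,0,0,0,0,0]

```text
t: 50.4
tool_pos: [0.6913, 0.1906, 0.205]
tool_rot: [0.002, 3.141, -0.0]
contact_force: [-0.1, 0.2, -0.4]
opening: -0.0001
```

Call:
carry_out:
  series:
    - [0,0,-1,0,0,0,0]
    - [0,0,-1,0,0,0,0]
    - [0,0,-0.7,0,0,0,0]
    - [0,0,0,0,0,0,0]
    - [0,0,0,0,0,0,0]

```text
t: 50.9
tool_pos: [0.6891, 0.1912, 0.138]
tool_rot: [-0.0, -3.141, 0.0]
contact_force: [-0.1, -0.7, -0.0]
opening: 0.0004
```

```bash
python3 - <<'E'
from h import *
st();wimg('w27.png')
E
```

```text
t 50.9 pos [0.6891 0.1912 0.138 ] psi 3.141 zax [-0. -0. -1.] F [-0.1 -0.7 -0. ] open 0.0004 q6 -1.40
```

View pics/w27.png

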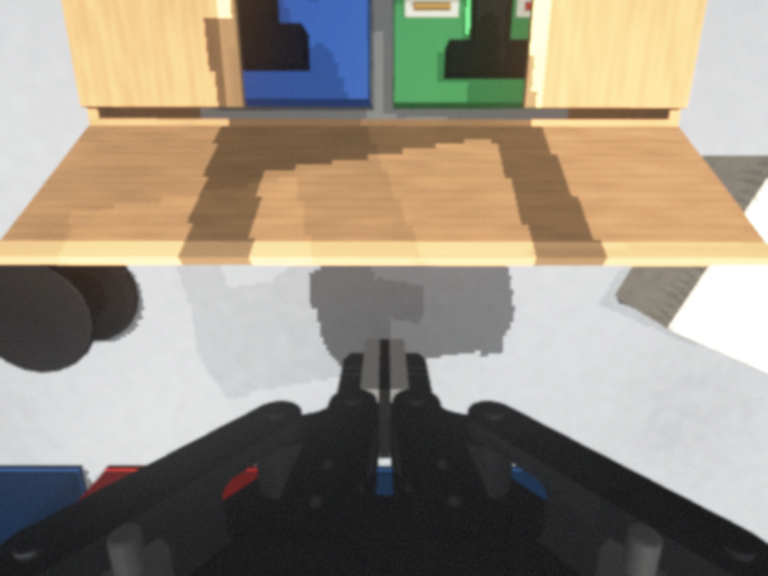

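Call:
carry_out:
  series:
    - [-0.4,0,0,0,0,0,0]
    - [-0.4,0,0,0,0,0,0]
    - [-0.4,0,0,0,0,0,0]
    - [-0.4,0,0.1,0,0,0,0]
    - [-0.4,0,0.2,0,0,0,0]
    - [-0.4,0,0.2,0,0,0,0]
    - [-0.4,0,0.1,0,0,0,0]
    - [-0.4,0,0,0,0,0,0]
    - [-0.2,0,0,0,0,0,0]

```text
t: 51.85
tool_pos: [0.6034, 0.1911, 0.1528]
tool_rot: [-0.0, -3.141, -0.0]
contact_force: [0.5, -0.1, -0.6]
opening: 0.0001
```

```bash
python3 - <<'E'
from h import *
st();wimg('w28.png')
E
```

```text
t 51.9 pos [0.6034 0.1911 0.1528] psi 3.141 zax [-0.  0. -1.] F [ 0.5 -0.1 -0.6] open 0.0001 q6 -1.38
```

View pics/w28.png

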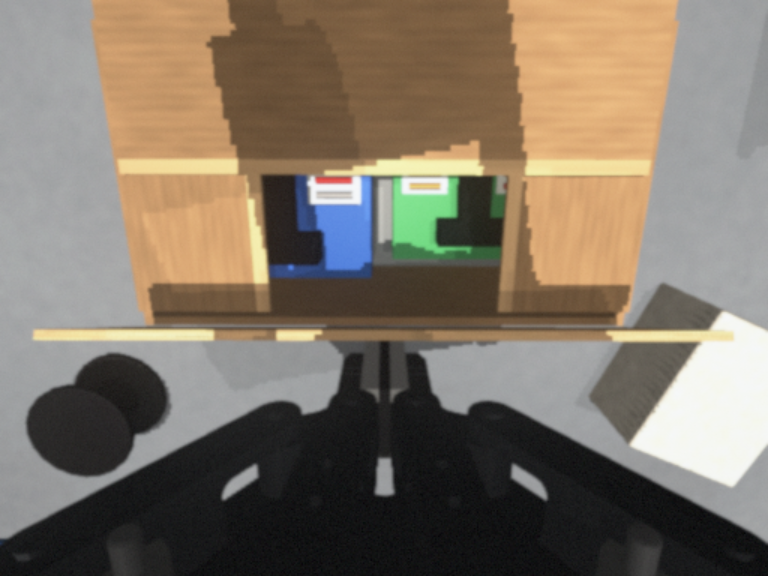

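Call:
carry_out:
  series:
    - [-0.4,0,0,0,0,0,0]
    - [-0.4,0,0,0,0,0,0]
    - [-0.3,0,0,0,0,0,0]
    - [-0.25,0,-0.3,0,0,0,0]
    - [-0.2,0,-0.4,0,0,0,0]
    - [0,0,-0.4,0,0,0,0]
    - [0,0,-0.3,0,0,0,0]
    - [0,0,-0.08,0,0,0,0]
    - [0,0,0,0,0,0,0]
    - [0,0,0,0,0,0,0]

```text
t: 52.9
tool_pos: [0.566, 0.1911, 0.1159]
tool_rot: [0.001, 3.141, 0.0]
contact_force: [0.1, 1.0, 0.9]
opening: 0.0
```

Call:
carry_out:
  series:
    - [0,0,-0.06,0,0,0,0]
    - [0,0,0,0,0,0,0]
    - [0,0,0,0,0,0,0]

```text
t: 53.2
tool_pos: [0.5658, 0.1911, 0.1145]
tool_rot: [0.001, 3.141, 0.0]
contact_force: [0.4, -0.1, 0.5]
opening: 0.0
```

Call:
carry_out:
  series:
    - [0,0,-0.1,0,0,0,0]
    - [0,0,0,0,0,0,0]
    - [0,0,0,0,0,0,0]

```text
t: 53.5
tool_pos: [0.5655, 0.1911, 0.1117]
tool_rot: [-0.0, -3.141, 0.0]
contact_force: [-0.4, 0.1, 0.6]
opening: 0.0001
```

Call:
carry_out:
  series:
    - [0,0,-0.05,0,0,0,0]
    - [0,0,0,0,0,0,0]
    - [0,0,0,0,0,0,0]

```text
t: 53.8
tool_pos: [0.5657, 0.1911, 0.1115]
tool_rot: [-0.0, -3.142, 0.0]
contact_force: [-3.7, -1.0, 5.2]
opening: 0.0001
```

Flat on its stop. Retreat up and to the side, then check all cameras.

Call:
carry_out:
  series:
    - [0,0,0.5,0,0,0,0]
    - [0,0,1,0,0,0,0]
    - [0,0,1,0,0,0,0]
    - [0,0,1,0,0,0,0]
    - [0,0,1,0,0,0,0]
    - [0,0,1,0,0,0,0]
    - [0,-0.9,1,0,0,0,0]
    - [0,-0.9,1,0,0,0,0]
    - [0,-0.9,0,0,0,0,0]
    - [0,-0.9,0,0,0,0,0]
    - [0,-0.9,0,0,0,0,0]
    - [0,-0.9,0,0,0,0,0]

```text
t: 55.0
tool_pos: [0.5656, 0.0552, 0.2987]
tool_rot: [0.0, 3.14, 0.0]
contact_force: [-0.1, -0.5, 0.4]
opening: -0.0001
```

Call:
carry_out:
  series:
    - [0,-0.9,0,0,0,0,0]
    - [0,-0.9,0,0,0,0,0]
    - [0,-0.9,0,0,0,0,0]
    - [0,-0.9,0,0,0,0,0]
    - [0,-0.9,0,0,0,0,0]
    - [0,-0.9,0,0,0,0,0]
    - [0,-0.9,0,0,0,0,0]
    - [0,0,0,0,0,0,0]

```text
t: 55.8
tool_pos: [0.5656, -0.1035, 0.2985]
tool_rot: [0.005, 3.141, -0.001]
contact_force: [-0.4, -0.0, 0.2]
opening: -0.0
```

```bash
python3 - <<'E'
from h import *
st();shot('top','top30.png')
im=shot('scene');v=im['frame'][100:384,100:460];cv2.imwrite('pics/s30.png',cv2.resize(v,None,fx=2.1,fy=2.1))
E
```

```text
t 55.8 pos [ 0.5656 -0.1035  0.2985] psi 3.138 zax [ 0.001 -0.001 -1.   ] F [-0.4 -0.   0.2] open -0.0000 q6 -1.88
```

View pics/top30.png

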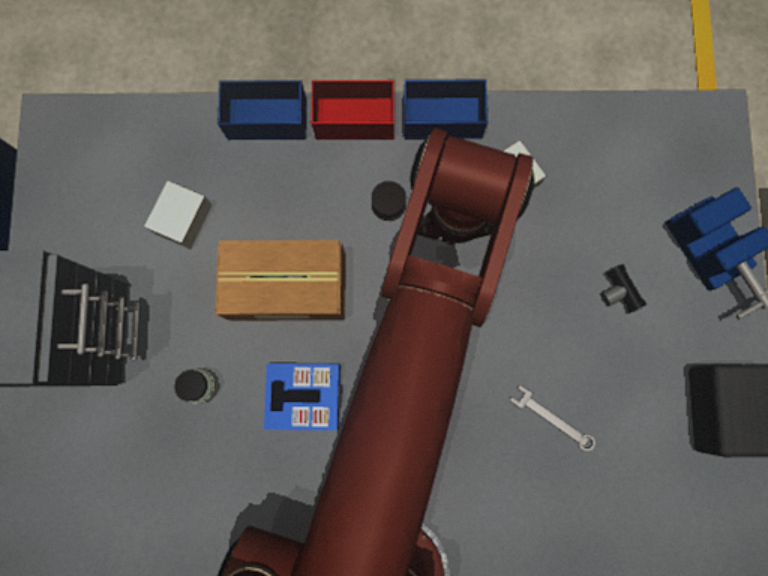

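View pics/s30.png

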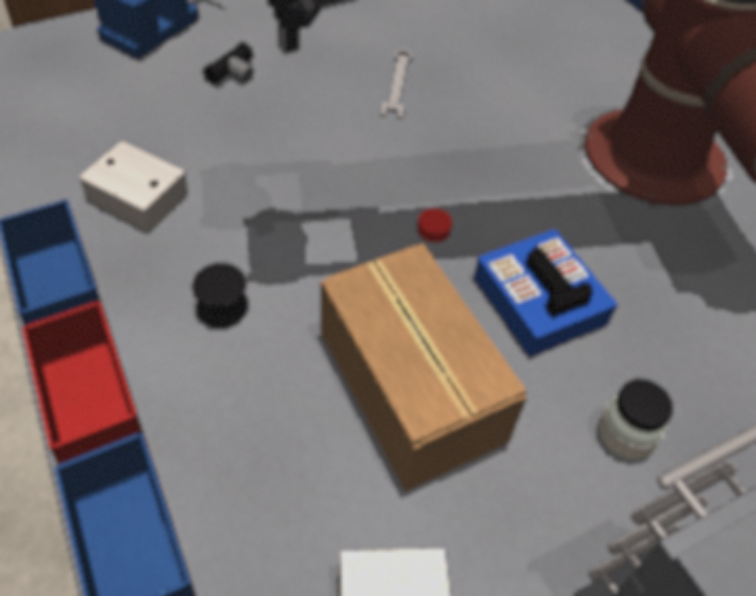

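The carton is closed flat: the seam runs straight across the middle at about (278, 277) in the top view. All the bystanders and the large blue tray are where they started, so I'm handing in.

```bash
python3 -c "
from h import *
print(ctrl.finish_job())"
```

```text
the job is handed in; nothing more can be done
None
```

The job is handed in at about 56 s: every tray on the bench is in the carton and all four flaps are closed.

- **Trays:** Green is in the left bay. Grey is in the right bay with the small blue tray on top of it. There was no orange tray; the only detection under that name was the blue tray already in the carton. I left the larger blue look-alike alone.
- **Seating:** Each tray was pressed until it stopped, with 20 to 35 N at the wrist. Wrist-camera fits at the seated height matched each tray (overlap 0.97 to 0.98) and agreed with the stop heights.
- **Flaps:** I closed the two end flaps first, then the near and far long flaps. Each was pressed down to its stop, at 107.4 mm for the end flaps and 111.5 mm for the long flaps, which is level. The final top and scene pictures show the lid flat with an even seam.
- **Bystanders:** In the final top and scene pictures they are all where they started.

**Checks that disagreed:**
- The last press on each flap read 5 to 8 N at the stop, slightly over the advised 5 N. The push that folded each flap over stayed under 2 N wherever I read it.
- The network mislabelled a few things (the orange reading above, and one wrong end-flap point). I set those aside after checking them against the pictures and the given sizes.

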